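# Set a tile in the sprung pressing jig, block it with the spacer and hold it flush

### The arm

A 6-joint arm with a two-finger parallel gripper is mounted at the origin on a cart in front of the work surface, level with it; the furniture and walls round the work are solid. World frame = base frame: x ahead of the robot, y to its left, z up, the work surface at z = 0. Lengths are in m, angles in rad, forces in N, time in s.
With the tool pointing down it reaches from about 0.325 to 0.925 m from the base axis. Payload 3.1 kg.
Tool frame: the origin (TCP) lies at the very end of the fingers, on their centre line; the grasp point (between the pads) lies 19 mm behind it (bot.grip_point_offset is the distance from the TCP to the grasp point, in m); z points along the fingers, y is the direction in which the jaws open and shut (so a half turn about z gives the same grasp; the last joint's range is limited). The gripper opens to 85 mm and grips with 20 to 120 N. Pads are 22 mm wide; open, the fingers measure 114 mm over their backs; the gripper's body (76 mm by 85 mm) begins 54 mm behind the grasp point. The pads swing forward as they close: fully open they stand 13 mm farther back than shut.
Start: joints at [-1.378, 0.217, 1.613, -0, 1.311, -0.112], TCP at [0.188, -0.596, 0.231] pointing down, gripper open.
Joint ranges: [-2.75, 2.75], [-0.78, 2.1], [0.31, 2.55], [-1.13, 4.27], [0.13, 2.63], [-2.58, 2.58]. Speed limits (rad/s): [2.79, 2.79, 3.14, 3.14, 3.14, 3.14].

### API

Orientations are given as a unit quaternion [w, x, y, z].
In Python, from cell import bot, imaging gives the robot as it stands.
- The arm moves only by the tool servo_tool, never from a script. Its argument "steps" is text: rows parted by semicolons, each of 4 numbers parted by spaces: the shift along the tool's x, y, z in cm, then the turn about the tool's z in rad. A call has 1 to 8 rows; each row shifts and turns the commanded pose from where the row before left it, along the tool's axes as they then stand; what a row does not reach is not made up. A row lasts 1/10 s, in which the tool goes at most 50 mm and 8.59 degrees, less where a joint would pass 70% of its speed; a pose out of reach is approached as far as the arm can. A call is refused whole if a number of a shift passes 5 or a number of a turn 0.15, either way. A call with a gripper value outside its range is refused whole. "jaw" is the finger opening in cm, from 0 to 8.54, set as the call begins (left out, the last holds). The fingers move at their own pace and stop on an object; the grip force is fixed at half the most. Time passes only in rows, so rows that do not move let the fingers close. It gives the time, the measured TCP pose, the force and the opening at its end, in the units of the state.
- bot.observe(): the state, without advancing time (a new reading comes with each control period).
- imaging.camera(name): name is "side" or "top"; returns a dict with "frame" (384x512x3 uint8, red, green, blue), "fov_y" (degrees; the focal length in pixels is half the picture's height over the tangent of half this angle, whatever the lens; pixels are square), "cx", "cy" (the principal point, pixels), "position" and "attitude" of the camera in the world. Camera axes: x right, y up, looking along -z (the intrinsics and any distortion apply to the point x, -y, -z); pixel columns grow to the right and rows downward; lengths in m; the calibration is good to about 2 mm. A picture is of the moment at which its call begins. There is no depth.
- bot.job_done(): hands the job in, once; it reports no verdict.
The state is a dict: "time_s": time; "joints": joint angles; "qvel": joint speeds; "joint_torque": joint torques, N m; "ee_pos": TCP position; "tool_rot": TCP orientation; "contact_force": force on the tool from outside, world axes, zero at the start; "wrist_torque": the same for the moment, N m; "width": finger opening in m.
Only numpy, scipy, OpenCV 4.12 (cv2) and the standard library are available. Lean on these libraries where they do the work, as an engineer would, in place of code of your own. Each camera call takes 0.05 s, during which the arm holds its last target.

### The job

Set the blue tile squarely on the sprung bed of the pressing jig so that it covers the bed evenly, and let go of it; then slide the spacer (steel foot, orange grip), standing upright on the jig's deck, into the one gap beside the tile that is wide enough for it, all the way to the brass pin, and let go of it. Then press the tile down until its top is flush with the tops of the two aluminium stops, and finish while holding it pressed down there: the bed springs up if you let go. Leave the other things on the bench where they are.

Things in the scene. Friction and masses are not known exactly. Their poses are not given: they have to be found in the camera images.
- jig: Fixed pressing jig, place and yaw vary: dark steel deck, top 12 mm above the bench, from -57 to +47 mm in x and +-83 mm in y about the origin, which lies on the bench under the middle of the bed. Along y: stop, gap, bed, gap, stop. The gaps run along x, open at -x and above; each ends at a brass pin on the deck (10 mm across, 16 mm high, near face at x = +26.5 mm, y = +-41.5 mm).
- bed_top (a point): Middle of the top of the bed (black rubber-faced block, 46 mm along jig x, 56 mm along jig y, axes as the jig's), 36 mm above the bench with the bed up. It is sprung vertically and carries the tile without sinking; the tile overhangs it by 2 mm on each side.
- bed (a joint): How far the bed is pressed down, in m: 0 up, 0.006 fully down on its hard stop, where the tile's top is flush with the tops of the stops. The spring pushes back with 4 N at the top and about 9 N when fully down.
- thin_stop: Fixed aluminium block, 60 mm (jig x) by 12 mm (jig y) by 28 mm high, top 40 mm above the bench; origin at the middle of its underside, axes as the jig's. It stands at jig x = 0, y = +59 or -59 mm (varies) and leaves a gap of 23 mm to a well placed tile, centred 41.5 mm from the bed's middle: wide enough for the spacer.
- thick_stop: Fixed aluminium block like the thin stop but 36 mm thick in y, on the other side of the bed, also 59 mm from its middle. It leaves a gap of only 11 mm: too narrow for the spacer.
- tile_center (a point): Centre of the loose blue ceramic tile, 50 mm (x) by 60 mm (y) by 10 mm thick, 70 g; it lies flat on the bench, centre 5 mm up. On the bed its 50 mm side runs along jig x. Pinch it across the 50 mm: in front of and behind the bed the deck is free. A tall cabinet and bins stand behind the middle of the bench (faces at x = 0.57 to 0.68 m for y from -0.35 to +0.15 m): carry things past in front of them.
- spacer_center (a point): Middle of the loose spacer, 30 mm above its underside, 120 g, standing upright: steel foot 50 (x) by 18 (y) by 20 mm high, in its middle an orange grip tab 24 (x) by 12 (y) mm, from 20 to 60 mm above the underside. In the gap its x runs along jig x, either way round; with its end at the pin its middle is at jig x = +1 mm.
- cutters: Bystander: side cutters with red grips, 45 x 127 x 12 mm; origin under the centre.
- sander: Bystander: brown cork sanding block, 34 x 62 x 18 mm; origin under its centre.
- cap: Bystander: round white cap, 45 mm across, 14 mm high; origin under its centre.
- rubber_block: Bystander: white eraser, 20 x 45 x 11 mm; origin under its centre.
Things that resemble listed ones, but are neither listed nor needed, are in the scene too. Leave any turquoise look-alike of the part that bears spacer_center alone. Of the things that look like the part that bears tile_center, take the one that is nearest to the robot's base at the start.

How it is judged:
On the way, in this order (a step that is already met when the one before it is completed fails the run):
1. the tile lies squarely on the bed, let go (horizontal distance between tile_center and bed_top below 0.005 m and angle between the x axis of tile_center and the x axis of jig, either way round below 0.1 rad and angle between tile_center's own z axis and vertical below 0.06 rad and z of tile_center in the frame of bed_top between 0.003 and 0.007 m and contact force between the fingers and tile below 0.3 N and linear speed of tile below 0.02 m/s), for 0.2 s.
2. the spacer stands fully home in the wide gap, let go, the tile still in place (horizontal distance between tile_center and bed_top below 0.005 m and angle between the x axis of tile_center and the x axis of jig, either way round below 0.1 rad and angle between tile_center's own z axis and vertical below 0.06 rad and z of tile_center in the frame of bed_top between 0.003 and 0.007 m and x of spacer_center in the frame of jig between -0.007 and 0.007 m and horizontal distance between spacer_center and bed_top below 0.048 m and horizontal distance between spacer_center and thin_stop below 0.026 m and angle between the x axis of spacer_center and the x axis of jig, either way round below 0.15 rad and angle between spacer_center's own z axis and vertical below 0.08 rad and z of spacer_center in the frame of jig below 0.045 m and contact force between the fingers and spacer below 0.3 N and linear speed of spacer below 0.02 m/s), for 0.2 s.
At the end, for the whole second after the job is handed in: Tile flat on the bed, centred within 5 mm, square within 0.1 rad; spacer upright on the deck in the gap by the thin stop, within 7 mm of home, aligned within 0.15 rad, not touched; fingers press the tile with over 3 N and hold the bed down over 4.5 mm (flush within 1.5 mm), all at rest (all of step 2 and value of joint bed above 0.0045 m and contact force between the fingers and tile above 3 N and linear speed of tile below 0.02 m/s); the arm keeps its last pose, push and grip.
It fails at once if a bystander was moved by more than 30 mm (distance of any of cutters, sander, cap, rubber_block from where it was at the start of the episode above 0.03 m).
It also fails if it takes over 72 s, if anything falls off the work surface, if the arm or the gripper's body presses on something with over 40 N, if the wrist force passes 120 N, or if a joint passes its speed limit or range.

## Working session

There is one attempt and no reset: what is moved stays moved. The work goes in short steps, Python scripts to look and compute and a tool call to move; the robot and the scene stay as the last step left them, time stands still between calls to the robot, and variables do not carry over. Pictures are saved under pics/ and viewed, and the job is handed in when it is done.

Besides the shell and the picture viewer there is one more tool, called as name(argument=value, ...), one argument or row to a line, values as JSON. servo_tool: Moves the arm, as the interface text tells. Its arguments: {"type":"object","properties":{"steps":{"type":"string"},"jaw":{"type":"number"}},"required":["steps"]}

```bash
mkdir -p pics; ls
python3 - <<'E'
from cell import bot, imaging
import cv2, numpy as np
print(bot.observe())
for n in ("side","top"):
    c=imaging.camera(n)
    print(n,{k:v for k,v in c.items() if k!="frame"})
    cv2.imwrite(f"pics/{n}0.png",c["frame"][:,:,::-1])
    np.save(f"pics/{n}0.npy",c["frame"])
E
```

```text
pics
{'time_s': 0.0, 'joints': array([-1.37820392e+00,  2.17779999e-01,  1.61494866e+00, -2.80915283e-05,
        1.31133796e+00, -1.12157470e-01]), 'qvel': array([ 7.20119600e-04,  1.01999866e-05, -1.31804445e-03,  3.21317372e-04,
       -1.02195885e-03, -5.53591245e-04]), 'joint_torque': array([ 1.29602897e-03, -3.96836543e+01, -3.03853548e+01, -1.49355324e-04,
        9.68030101e-03, -1.49321767e-05]), 'ee_pos': array([ 0.1874113 , -0.59536156,  0.22994469]), 'tool_rot': array([-1.23543655e-03,  9.88412078e-01,  1.51789439e-01, -6.32950872e-05]), 'contact_force': array([-0.37667024, -0.11347115,  0.22401934]), 'wrist_torque': array([0.0104822 , 0.00294336, 0.01148021]), 'width': 0.08582578442477692}
side {'fov_y': 45.30532939996949, 'cx': 257.74964041275206, 'cy': 196.07059626137644, 'position': array([-0.26519613,  1.14406905,  0.80283478]), 'attitude': array([-0.24370748, -0.15093602,  0.50539134,  0.81388241])}
top {'fov_y': 44.70211216405211, 'cx': 259.51611008132704, 'cy': 189.31914893084326, 'position': array([ 0.27001283, -0.14110135,  1.52804498]), 'attitude': array([-0.66865946, -0.07032519,  0.07308279,  0.73661917])}
```

View pics/side0.png

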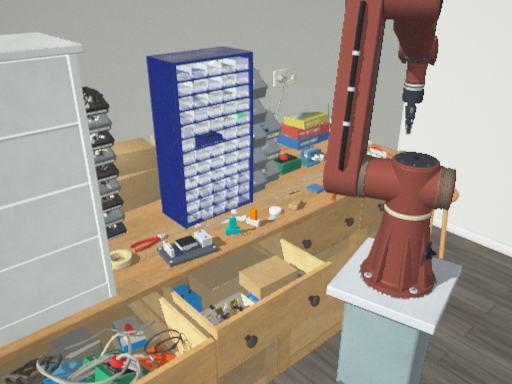

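View pics/top0.png

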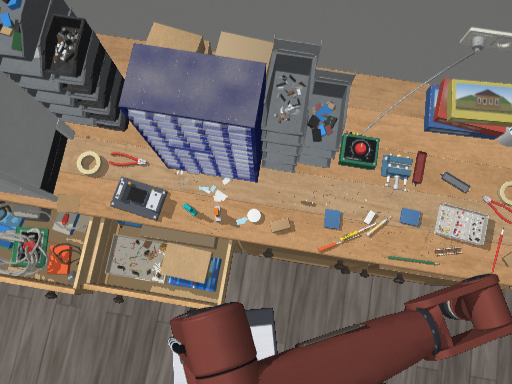

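```bash
cat > h.py <<'E'
import numpy as np, cv2
from scipy.spatial.transform import Rotation as R
from cell import bot, imaging
def grab(n,tag=None):
    c=imaging.camera(n); c["f"]=c["frame"].shape[0]/2/np.tan(np.radians(c["fov_y"]/2))
    q=c["attitude"]; c["R"]=R.from_quat(q,scalar_first=True).as_matrix()
    if tag: cv2.imwrite(f"pics/{tag}.png",c["frame"][:,:,::-1])
    return c
def ray(c,u,v):
    d=np.array([(u-c["cx"])/c["f"],-(v-c["cy"])/c["f"],-1.0]); return c["R"]@d
def toz(c,u,v,z):
    d=ray(c,u,v); p=c["position"]; return p+d*(z-p[2])/d[2]
def proj(c,P):
    P=np.atleast_2d(P); q=(P-c["position"])@c["R"]
    return np.c_[c["cx"]+c["f"]*q[:,0]/-q[:,2], c["cy"]-c["f"]*q[:,1]/-q[:,2]]
def crop(c,x0,y0,x1,y1,s,name):
    im=cv2.resize(c["frame"][y0:y1,x0:x1,::-1],None,fx=s,fy=s,interpolation=cv2.INTER_CUBIC); cv2.imwrite(f"pics/{name}.png",im)
E
python3 - <<'E'
from h import *
t=grab("top");s=grab("side")
for n,(u,v,z) in dict(tileA=(332.5,218.5,.01),tileB=(410,216,.01),jig=(139,197,.036),orange=(217.5,213,.06),turq=(190,209,.06),cap=(254,215,.014),base=(215,335,0)).items(): print(n,toz(t,u,v,z).round(4))
print(proj(t,[[0,0,0],[.187,-.595,.23]]),proj(s,[[0,0,0],[.187,-.595,.23]]))
for n,(u,v,z) in dict(tile=(315,188,.01),jig=(187,243,.036),orange=(253,212,.06)).items(): print(n,toz(s,u,v,z).round(4))
crop(t,95,160,295,260,4,"topc"); crop(t,290,180,450,260,5,"topt"); crop(s,140,150,340,280,4,"sidec")
E
```

```text
tileA [ 0.4618 -0.3907  0.01  ]
tileB [ 0.4454 -0.6441  0.01  ]
jig [0.5894 0.2312 0.036 ]
orange [ 0.5083 -0.0212  0.06  ]
turq [0.5296 0.065  0.06  ]
cap [ 0.4976 -0.136   0.014 ]
base [0.1327 0.0216 0.    ]
[[225.28524648 378.934365  ]
 [432.61712378 300.27635901]] [[396.85412637 275.18095182]
 [406.92672022 133.72938514]]
tile [ 0.4619 -0.3829  0.01  ]
jig [0.5884 0.2458 0.036 ]
orange [0.5051 0.0006 0.06  ]
```

View pics/topc.png

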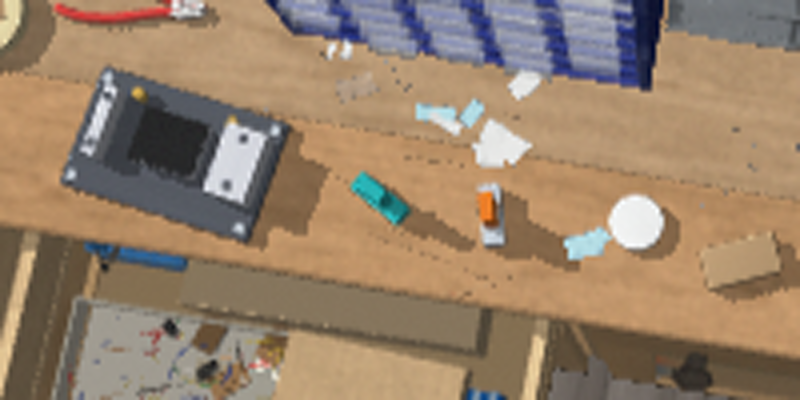

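View pics/topt.png

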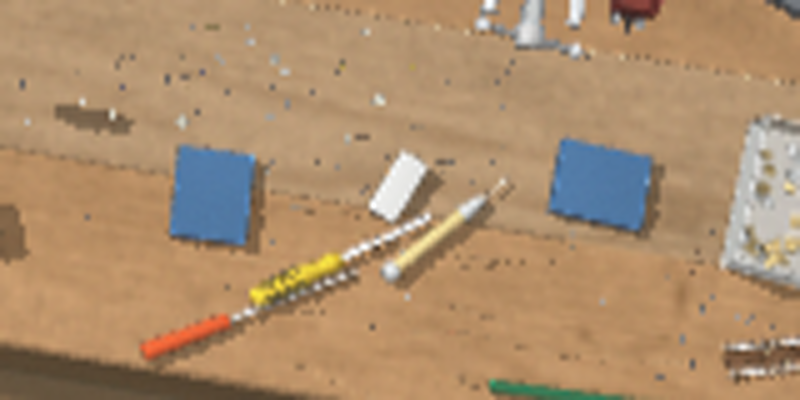

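View pics/sidec.png

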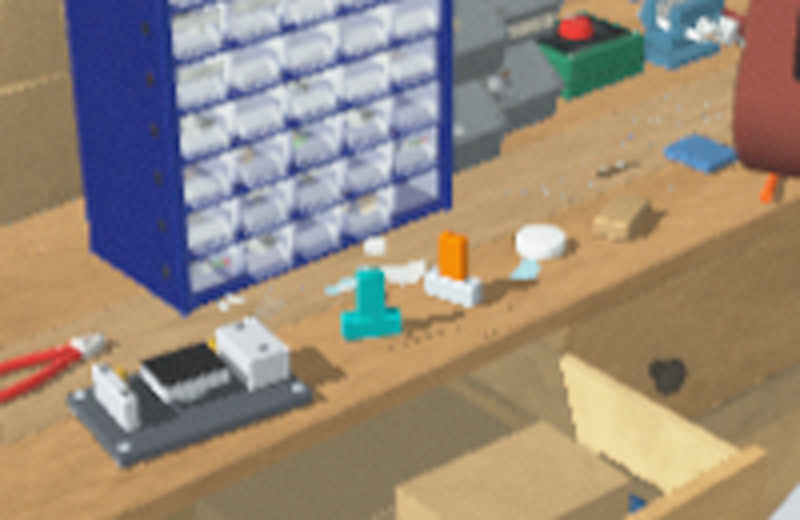

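```bash
cat > fit.py <<'E'
from h import *
from scipy.optimize import least_squares
t=grab("top");s=grab("side")
def cu(p,x0,y0,k): p=np.array(p,float); return (p+.5)/k-.5+[x0,y0]
deck=np.array([[47,83,12],[47,-83,12],[-57,-83,12],[-57,83,12]])/1e3
th=np.array([[30,65,40],[30,53,40],[-30,53,40],[-30,65,40]])/1e3
tk=np.array([[30,-41,40],[30,-77,40],[-30,-77,40],[-30,-41,40]])/1e3
top=cu([(108,68),(290,123),(246,244),(62,183)],95,160,4)
def world(p,L): 
    c,S=np.cos(p[2]),np.sin(p[2]); return L@np.array([[c,S,0],[-S,c,0],[0,0,1]])+[p[0],p[1],0]
r=least_squares(lambda p:(proj(t,world(p,deck))-top).ravel(),[.59,.23,-.35])
print(r.x,r.fun.round(2))
crop(t,100,165,180,225,10,"jigtop"); crop(s,150,215,230,275,10,"jigside"); 
print(proj(s,world(r.x,np.r_[deck,th,tk])).round(1))
E
python3 fit.py
```

```text
[ 0.59547532  0.23636709 -0.40615379] [-0.64 -0.52  0.53  0.54  0.65 -0.05 -0.55 -0.01]
[[157.3 248.6]
 [204.3 233.6]
 [219.6 247.8]
 [170.8 264.5]
 [164.  241.7]
 [167.6 240.6]
 [175.6 249.4]
 [171.9 250.6]
 [194.7 232.1]
 [204.6 229. ]
 [213.4 237. ]
 [203.3 240.3]]
```

View pics/jigtop.png

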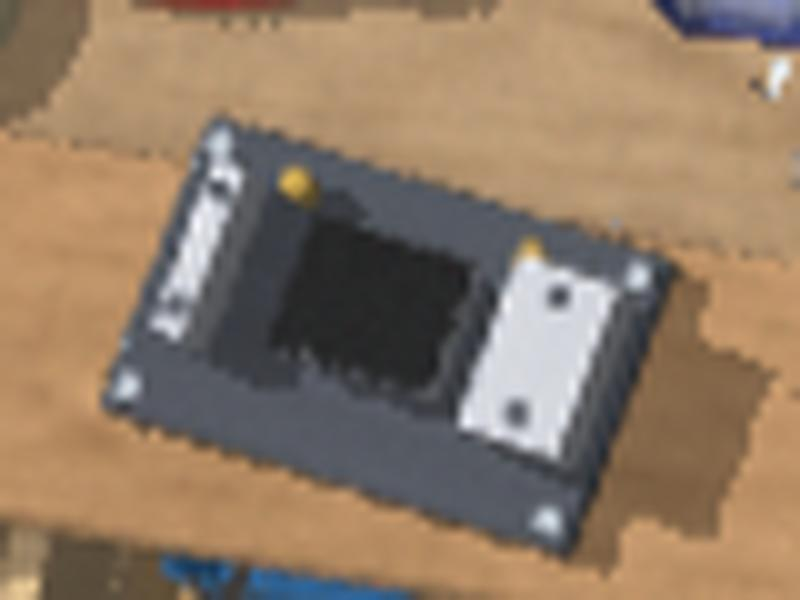

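View pics/jigside.png

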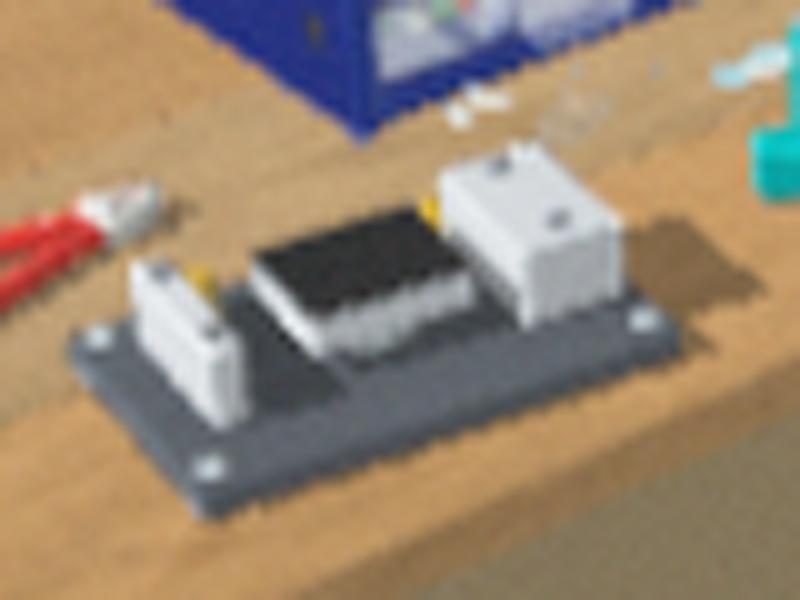

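```bash
cat > fit2.py <<'E'
from fit import *
bed=np.array([[23,28,36],[23,-28,36],[-23,-28,36],[-23,28,36]])/1e3
ot=cu([(218,114),(678,266),(570,550),(102,405),(222,156),(246,168),(180,342),(150,325),(522,255),(622,290),(565,465),(457,425),(313,215),(475,265),(432,395),(272,340)],100,165,10)
Lt=np.r_[deck,th,tk,bed]
os_=cu([(68,340),(685,340),(205,502),(130,260),(155,262),(243,340),(222,352),(440,175),(530,143),(622,222),(525,252),(252,262),(408,208),(475,280),(318,322)],150,215,10)
Ls=np.r_[deck[[0,2,3]],th,tk,bed]
def dist(c,uv,k):
    d=(uv-[c["cx"],c["cy"]]); r2=(d**2).sum(1,keepdims=True)/c["f"]**2
    return [c["cx"],c["cy"]]+d*(1+k*r2)
def res(p): return np.r_[(dist(t,proj(t,world(p,Lt)),p[3])-ot).ravel(),(dist(s,proj(s,world(p,Ls)),p[4])-os_).ravel()]
for fix in (0,1):
    f=(lambda p:res(np.r_[p,0,0])) if fix else res
    r=least_squares(f,[.595,.236,-.4]+([] if fix else [0,0]),loss="soft_l1"); e=res(np.r_[r.x,0,0][:5]).reshape(-1,2)
    print(r.x, np.sqrt((e**2).mean())); print(e.round(1).tolist())
for c,o,L,nm in((t,ot,Lt,"t"),(s,os_,Ls,"s")):
    print(nm,least_squares(lambda p:(proj(c,world(p,L))-o).ravel(),[.595,.236,-.4],loss="soft_l1").x)
E
python3 fit2.py
```

```text
[ 0.59547532  0.23636709 -0.40615379] [-0.64 -0.52  0.53  0.54  0.65 -0.05 -0.55 -0.01]
[[157.3 248.6]
 [204.3 233.6]
 [219.6 247.8]
 [170.8 264.5]
 [164.  241.7]
 [167.6 240.6]
 [175.6 249.4]
 [171.9 250.6]
 [194.7 232.1]
 [204.6 229. ]
 [213.4 237. ]
 [203.3 240.3]]
[ 0.59766134  0.23961961 -0.4034591  -0.06685246 -0.04465536] 0.5310533419954216
[[-0.6, -0.2], [-0.5, -0.9], [-0.4, 0.3], [-0.1, -0.3], [-0.3, -0.0], [0.7, -0.1], [0.8, -0.4], [0.4, 0.2], [-0.4, -0.4], [-0.1, -0.6], [-0.7, -0.8], [-0.2, -0.1], [0.6, -0.4], [0.2, -0.3], [-0.4, -0.2], [-0.2, 0.2], [-0.0, 0.2], [0.4, -0.6], [-0.2, -0.1], [0.4, 1.3], [1.5, 0.0], [0.7, 1.0], [-0.9, 1.0], [0.0, 0.2], [0.9, 0.3], [0.5, 0.4], [0.1, 0.8], [0.1, -0.2], [0.6, 0.1], [0.4, -0.7], [-0.2, 0.4]]
[ 0.59778238  0.23813462 -0.40444849] 0.5613172272399688
[[-1.0, -0.4], [-0.3, -0.9], [-0.3, 0.4], [-0.7, -0.3], [-0.6, -0.2], [0.4, -0.3], [0.4, -0.5], [-0.1, 0.1], [-0.3, -0.5], [0.1, -0.7], [-0.6, -0.8], [-0.2, -0.1], [0.4, -0.5], [0.2, -0.4], [-0.4, -0.2], [-0.5, 0.2], [-0.0, 0.1], [0.6, -0.7], [-0.2, -0.2], [0.5, 1.2], [1.6, -0.1], [0.8, 0.9], [-0.8, 0.9], [0.2, 0.1], [1.2, 0.2], [0.8, 0.3], [0.3, 0.6], [0.3, -0.4], [0.8, -0.1], [0.6, -0.9], [-0.1, 0.3]]
t [ 0.59663746  0.23741044 -0.40867043]
s [ 0.59956356  0.23822826 -0.39462191]
```

```bash
python3 - <<'E'
from h import *
t=grab("top");s=grab("side")
crop(t,318,205,348,232,20,"tileT"); crop(s,300,175,332,199,20,"tileS"); crop(t,200,195,235,225,20,"spT"); crop(s,236,198,271,231,18,"spS")
E
python3 -c "
import cv2,numpy as np
a=[cv2.resize(cv2.imread(f'pics/{n}.png')[:,:640],(400,300)) for n in ('tileT','tileS','spT','spS')]"
```

```text
(no output)
```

View pics/tileT.png

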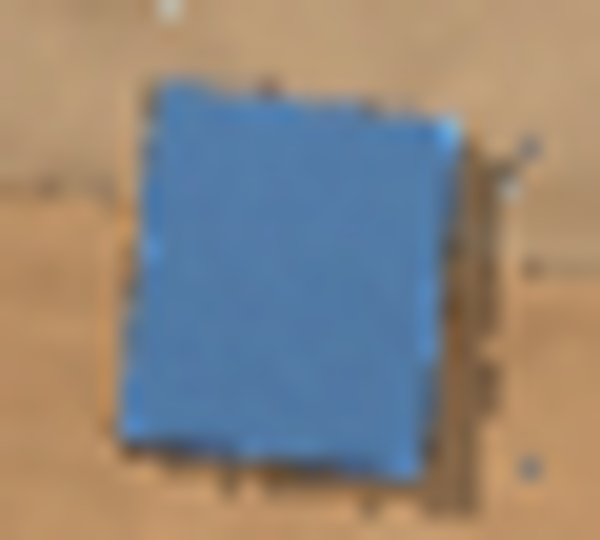

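View pics/tileS.png

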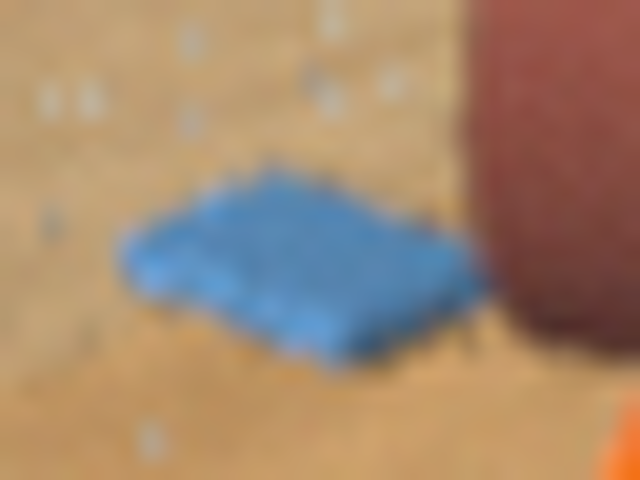

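View pics/spT.png

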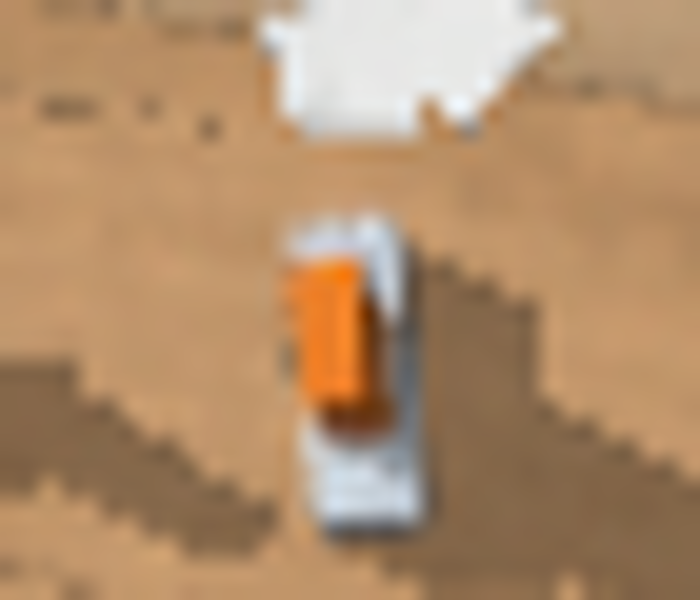

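View pics/spS.png

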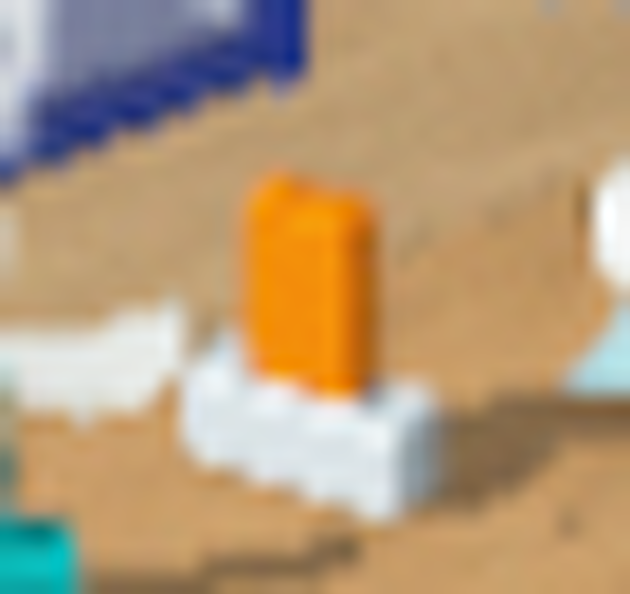

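```bash
cat > fit3.py <<'E'
from fit2 import *
def box(a,b,z): return np.array([[a,b,z],[a,-b,z],[-a,-b,z],[-a,b,z]])/2e3*[1,1,2]
def dp(c,P,k): return dist(c,proj(c,P),k)
kt,ks=-.05,-.045
# tile: local x = long axis(60)
oT=cu([(155,82),(465,122),(422,478),(120,442)],318,205,20); LT=box(60,50,10)
oS=cu([(270,168),(480,265),(340,325),(125,242)],300,175,20)
f=lambda p:np.r_[(dp(t,world(p,LT),kt)-oT).ravel(),(dp(s,world(p,LT),ks)-oS).ravel()]
r=least_squares(f,[.46,-.39,0]);print("tile joint",r.x,r.fun.reshape(-1,2).round(1).tolist())
for c,o,k in((t,oT,kt),(s,oS,ks)):
    q=least_squares(lambda p:(dp(c,world(p,LT),k)-o).ravel(),[.46,-.39,0]);print(q.x,q.fun.round(1))
oT=cu([(290,225),(393,212),(427,518),(318,527),(296,265),(358,260),(376,400),(303,407)],200,195,20)
LT=np.r_[box(50,18,20),box(24,12,60)]
q=least_squares(lambda p:(dp(t,world(p,LT),kt)-oT).ravel(),[.5,-.02,0]);print("sp T",q.x,q.fun.round(1).tolist())
print(((dp(s,world(q.x,LT),ks)-[236,198]+.5)*18-.5).round(0).tolist())
E
python3 fit3.py | tail -5
```

```text
tile joint [ 0.46362678 -0.38931617 -0.60986782] [[4.2, -2.2], [2.1, 3.1], [-4.2, 1.2], [-2.6, -4.5], [-6.7, 2.5], [-6.3, -4.3], [7.8, -1.4], [7.5, 4.7]]
[ 0.46161963 -0.38952871 -0.2294241 ] [ 0.2 -0.  -0.2 -0.1  0.1  0.1 -0.  -0.1]
[ 0.46715515 -0.39121885 -1.66276578] [ 0.4  0.   0.4 -1.6 -0.5  0.4 -0.3  1.2]
sp T [ 0.51459917 -0.01746066  0.01773178] [-0.1, 0.1, 0.2, 0.1, -0.0, -0.1, -0.1, 0.0, -0.4, -0.1, 0.3, -0.3, 0.1, 0.1, -0.0, 0.2]
[[193.0, 378.0], [244.0, 340.0], [461.0, 407.0], [411.0, 446.0], [256.0, 207.0], [291.0, 182.0], [396.0, 213.0], [362.0, 238.0]]
```

Run:
```python
from h import *
t=grab("top");s=grab("side")
print("cab corner left",toz(s,185.5,228,0),"right",toz(s,252.5,201,0), "top right", toz(t,257,180,0))
o=bot.observe(); print(o["ee_pos"],R.from_quat(o["tool_rot"],scalar_first=True).as_matrix().round(3))
```

```text
cab corner left [0.6969938  0.13298226 0.        ] right [ 0.61866012 -0.16477825  0.        ] top right [ 0.61672735 -0.15701183  0.        ]
[ 0.18759798 -0.59621306  0.23136247] [[ 0.954  0.3    0.   ]
 [ 0.3   -0.954 -0.   ]
 [-0.     0.    -1.   ]]
```

```bash
cat > go.py <<'E'
import sys
from h import *
def go(x,y,z,a):
    o=bot.observe(); M=R.from_quat(o["tool_rot"],scalar_first=True).as_matrix(); p=o["ee_pos"]
    a0=np.arctan2(M[1,0],M[0,0]); turn=(a0-a+np.pi)%(2*np.pi)-np.pi
    d=np.array([x,y,z])-p
    A=lambda a:np.array([[np.cos(a),np.sin(a),0],[np.sin(a),-np.cos(a),0],[0,0,-1]])
    print("t",o["time_s"],"pos",p.round(4),"a",a0.round(4),"tilt",M[2].round(4),"q",o["joints"].round(2),"F",o["contact_force"].round(2),"w",round(o["width"],4))
    print("turn",turn.round(4),"| shift cm if shift first",(A(a0).T@d*100).round(2),"| if turn first",(A(a).T@d*100).round(2))
if __name__=="__main__": go(*map(float,sys.argv[1:5]))
E
python3 go.py .4625 -.3895 .10 -.229
```

```text
t 0.7 pos [ 0.1876 -0.5962  0.2314] a 0.3048 tilt [-0.e+00  1.e-04 -1.e+00] q [-1.38  0.22  1.61  0.    1.31 -0.11] F [-0.42  1.33  1.09] w 0.0854
turn 0.5338 | shift cm if shift first [ 32.43 -11.47  13.14] | if turn first [ 22.08 -26.37  13.14]
```

servo_tool(
  steps="0 0 0 0.134;0 0 0 0.134;0 0 0 0.133;0 0 0 0.133;2.2 -2.64 0.5 0;2.2 -2.64 0.5 0;2.2 -2.64 0.5 0;2.2 -2.64 0.5 0",
  jaw=7,
)

```text
time_s: 1.5
ee_pos: [0.2981, -0.5126, 0.2113]
tool_rot: [0.0, 0.993, -0.115, 0.0]
contact_force: [0.0, -0.4, 0.3]
width: 0.0701
```

servo_tool(
  steps="2.2 -2.64 1 0;2.2 -2.64 1 0;2.2 -2.64 1 0;2.2 -2.64 1 0;2.2 -2.64 1 0;2.2 -2.64 1 0;0 0 0 0;0 0 0 0",
)

```text
time_s: 2.3
ee_pos: [0.4621, -0.3885, 0.151]
tool_rot: [-0.0, 0.994, -0.113, -0.0]
contact_force: [0.1, -0.1, 0.0]
width: 0.0698
```

```bash
python3 go.py .4625 -.3895 .06 -.229
python3 - <<'E'
from h import *
t=grab("top");s=grab("side")
crop(t,290,180,390,280,6,"g1t"); crop(s,270,130,370,230,6,"g1s")
o=bot.observe(); print(proj(t,o["ee_pos"]),proj(s,o["ee_pos"]))
E
```

```text
t 2.3 pos [ 0.4621 -0.3885  0.151 ] a -0.2272 tilt [-9.e-04  0.e+00 -1.e+00] q [-0.81  0.25  1.73 -0.    1.16  0.98] F [ 0.09 -0.08  0.03] w 0.0698
turn 0.0018 | shift cm if shift first [0.06 0.09 9.1 ] | if turn first [0.06 0.09 9.1 ]
[[339.23870027 211.91998929]] [[317.91731474 154.55342459]]
```

View pics/g1t.png

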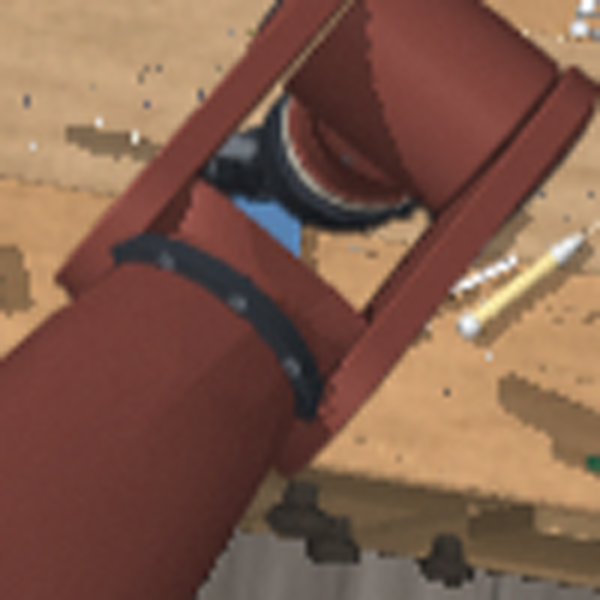

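View pics/g1s.png

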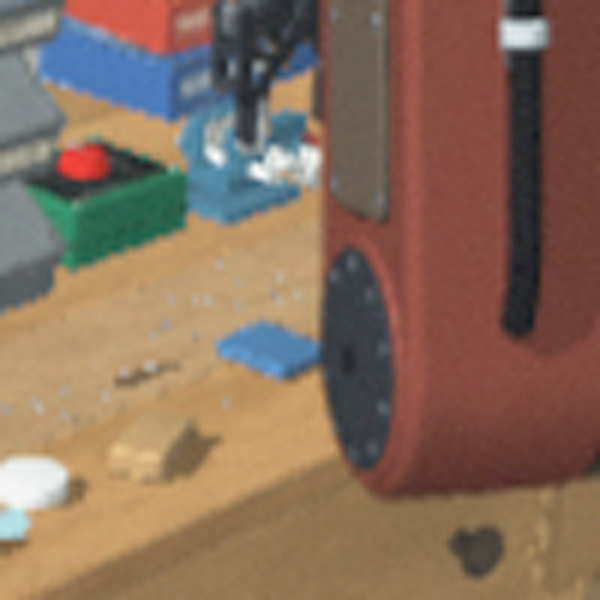

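servo_tool(
  steps="0.06 0.09 3 0.002;0 0 3 0;0 0 3 0;0 0 2 0;0 0 1 0;0 0 1 0;0 0 0.5 0;0 0 0 0",
)

```text
time_s: 3.2
ee_pos: [0.4621, -0.3905, 0.0165]
tool_rot: [0.0, 0.993, -0.116, 0.0]
contact_force: [0.1, 0.6, -0.2]
width: 0.07
```

```bash
python3 go.py .4625 -.3895 .005 -.229
python3 - <<'E'
from h import *
t=grab("top");s=grab("side")
crop(t,310,190,370,240,10,"g2t"); crop(s,290,155,350,205,10,"g2s")
E
```

```text
t 3.2 pos [ 0.4621 -0.3905  0.0165] a -0.2316 tilt [ 2.e-04  2.e-04 -1.e+00] q [-0.82  0.44  1.78 -0.    0.92  0.98] F [ 0.13  0.61 -0.18] w 0.07
turn -0.0026 | shift cm if shift first [ 0.01 -0.11  1.15] | if turn first [ 0.01 -0.11  1.15]
```

View pics/g2s.png

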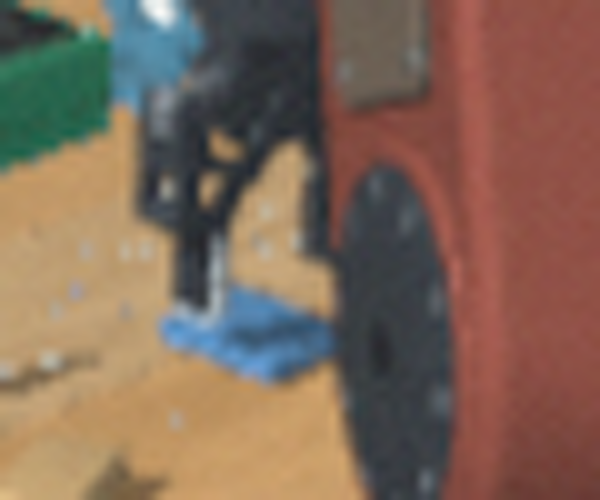

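View pics/g2t.png

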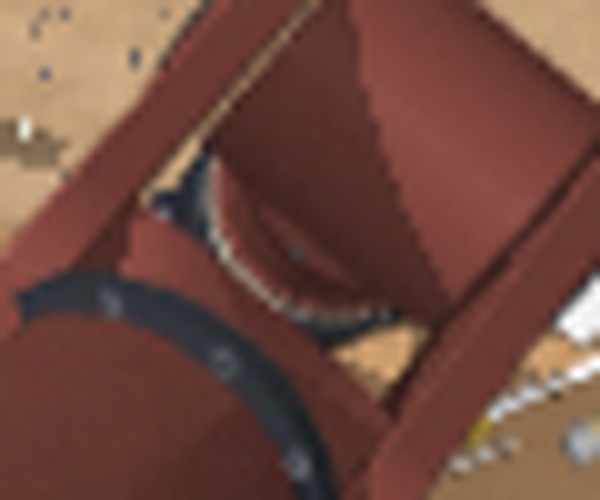

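servo_tool(
  steps="0 -0.1 0.4 0;0 0 0.4 0;0 0 0.3 0;0 0 0 0",
)

```text
time_s: 3.7
ee_pos: [0.4621, -0.3886, 0.0046]
tool_rot: [-0.0, 0.993, -0.115, -0.0]
contact_force: [-0.1, -0.5, -0.3]
width: 0.0701
```

servo_tool(
  steps="0 0 0.2 0;0 0 0 0;0 0 0 0",
)

```text
time_s: 4.0
ee_pos: [0.4624, -0.3892, 0.0033]
tool_rot: [-0.0, 0.993, -0.115, -0.0]
contact_force: [0.6, -0.7, 0.2]
width: 0.07
```

```bash
python3 go.py .4625 -.3895 .0 -.229
python3 - <<'E'
from h import *
s=grab("side")
crop(s,290,155,350,205,10,"g3s")
E
```

```text
t 4.0 pos [ 0.4624 -0.3892  0.0033] a -0.2312 tilt [-0. -0. -1.] q [-0.82  0.46  1.78  0.    0.9   0.99] F [ 0.57 -0.69  0.24] w 0.07
turn -0.0022 | shift cm if shift first [0.01 0.03 0.33] | if turn first [0.01 0.03 0.33]
```

View pics/g3s.png

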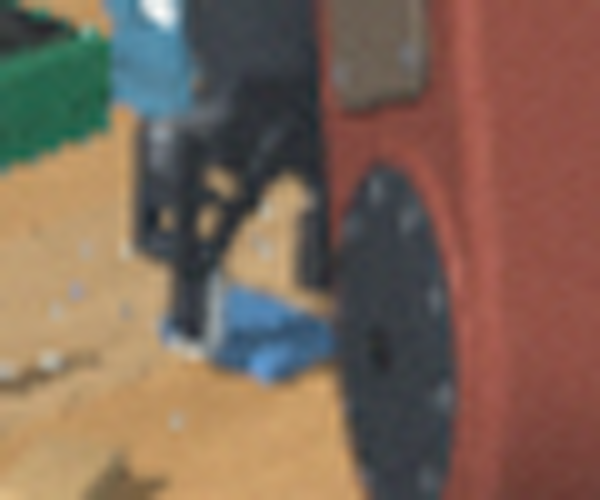

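servo_tool(
  steps="0 0 0 0;0 0 0 0;0 0 0 0",
  jaw=5.5,
)

```text
time_s: 4.35
ee_pos: [0.4625, -0.3892, 0.0034]
tool_rot: [0.0, 0.993, -0.115, 0.0]
contact_force: [-0.7, 0.2, 0.5]
width: 0.0551
```

servo_tool(
  steps="0 0 0.2 0;0 0 0 0;0 0 0 0",
)

```text
time_s: 4.65
ee_pos: [0.4623, -0.389, 0.0011]
tool_rot: [-0.0, 0.993, -0.115, -0.0]
contact_force: [0.2, 0.2, -0.0]
width: 0.0551
```

servo_tool(
  steps="0 0 0.2 0;0 0 0 0;0 0 0 0",
)

```text
time_s: 4.95
ee_pos: [0.4623, -0.3891, -0.0008]
tool_rot: [-0.0, 0.993, -0.115, -0.0]
contact_force: [0.2, 0.1, -0.4]
width: 0.0554
```

servo_tool(
  steps="0 0 0.15 0;0 0 0 0;0 0 0 0",
)

```text
time_s: 5.25
ee_pos: [0.4624, -0.3891, -0.0023]
tool_rot: [-0.0, 0.993, -0.115, -0.0]
contact_force: [0.1, 0.0, 1.1]
width: 0.0552
```

servo_tool(
  steps="0 0 0.15 0;0 0 0 0;0 0 0 0",
)

```text
time_s: 5.55
ee_pos: [0.4624, -0.3891, -0.0038]
tool_rot: [-0.0, 0.993, -0.115, -0.0]
contact_force: [0.4, -0.5, 0.1]
width: 0.0549
```

servo_tool(
  steps="0 0 0 0;0 0 0 0;0 0 0 0;0 0 0 0;0 0 0 0",
  jaw=4.5,
)

```text
time_s: 6.05
ee_pos: [0.4631, -0.3899, -0.0025]
tool_rot: [0.001, 0.993, -0.115, 0.001]
contact_force: [0.2, 1.0, 5.1]
width: 0.0487
```

servo_tool(
  steps="0 0 -1 0;0 0 -3 0;0 0 -3 0;0 0 -3 0;0 0 0 0",
)

```text
time_s: 6.55
ee_pos: [0.4652, -0.392, 0.1018]
tool_rot: [0.003, 0.993, -0.115, 0.004]
contact_force: [1.2, -0.8, -0.8]
width: 0.0483
```

```bash
python3 go.py .5975 .238 .12 1.167
python3 - <<'E'
from h import *
s=grab("side");t=grab("top")
crop(s,280,130,350,190,10,"g4s");crop(t,310,170,370,230,10,"g4t")
E
```

```text
t 6.55 pos [ 0.4652 -0.392   0.1018] a -0.2311 tilt [ 0.0084  0.0056 -0.9999] q [-0.82  0.31  1.75 -0.    1.06  0.99] F [ 1.19 -0.76 -0.81] w 0.0483
turn -1.3981 | shift cm if shift first [ -1.55 -64.35  -1.82] | if turn first [ 63.13 -12.59  -1.82]
```

View pics/g4s.png

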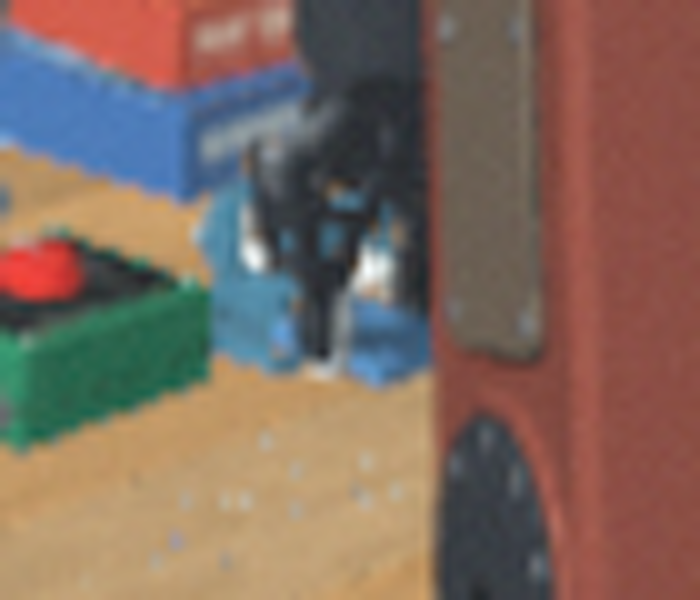

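servo_tool(
  steps="0 0 -0.5 -0.14;0 0 -0.5 -0.14;0 0 -0.5 -0.14;0 0 -0.5 -0.14;0 0 0 -0.14;0 0 0 -0.14;0 0 0 -0.14;0 0 0 -0.14",
)

```text
time_s: 7.45
ee_pos: [0.4609, -0.3875, 0.1132]
tool_rot: [-0.003, 0.902, 0.433, -0.001]
contact_force: [0.9, -0.4, -1.1]
width: 0.0484
```

servo_tool(
  steps="0 0 0 -0.14;0 0 0 -0.138;3 -0.6 0 0;3 -0.6 0 0;3 -0.6 0 0;3 -0.6 0 0;3 -0.6 0 0;3 -0.6 0 0",
)

```text
time_s: 8.25
ee_pos: [0.4983, -0.2072, 0.1136]
tool_rot: [-0.002, 0.835, 0.551, -0.001]
contact_force: [0.6, 0.8, -1.2]
width: 0.0483
```

```bash
python3 go.py .5975 .238 .12 1.167
```

```text
t 8.25 pos [ 0.4983 -0.2072  0.1136] a 1.1666 tilt [ 6.0e-04 -5.1e-03 -1.0e+00] q [-0.52  0.17  1.9   0.    1.07 -0.12] F [ 0.56  0.82 -1.24] w 0.0483
turn -0.0004 | shift cm if shift first [44.83 -8.39 -0.64] | if turn first [44.84 -8.37 -0.64]
```

servo_tool(
  steps="3 -0.56 -0.2 0;3 -0.56 -0.2 0;3 -0.56 -0.2 0;3 -0.56 0 0;3 -0.56 0 0;3 -0.56 0 0;3 -0.56 0 0;3 -0.56 0 0",
)

```text
time_s: 9.05
ee_pos: [0.5512, 0.0302, 0.1195]
tool_rot: [-0.002, 0.835, 0.551, -0.002]
contact_force: [0.6, 0.8, -0.5]
width: 0.048
```

servo_tool(
  steps="3 -0.56 0 0;3 -0.56 0 0;3 -0.56 0 0;3 -0.56 0 0;3 -0.56 0 0;3 -0.56 0 0;0 0 0 0;0 0 0 0",
)

```text
time_s: 9.85
ee_pos: [0.5913, 0.2075, 0.1197]
tool_rot: [-0.001, 0.834, 0.552, -0.002]
contact_force: [-0.5, -0.4, -0.2]
width: 0.0485
```

```bash
python3 go.py .5975 .238 .06 1.167
python3 - <<'E'
from h import *
s=grab("side");t=grab("top")
crop(s,150,190,230,270,8,"g5s");crop(t,100,155,180,225,8,"g5t")
E
```

```text
t 9.85 pos [0.5913 0.2075 0.1197] a 1.1684 tilt [-0.0033 -0.0035 -1.    ] q [ 0.23  0.34  1.69 -0.    1.12  0.63] F [-0.48 -0.43 -0.16] w 0.0485
turn 0.0014 | shift cm if shift first [ 3.05 -0.62  5.97] | if turn first [ 3.05 -0.62  5.97]
```

View pics/g5s.png

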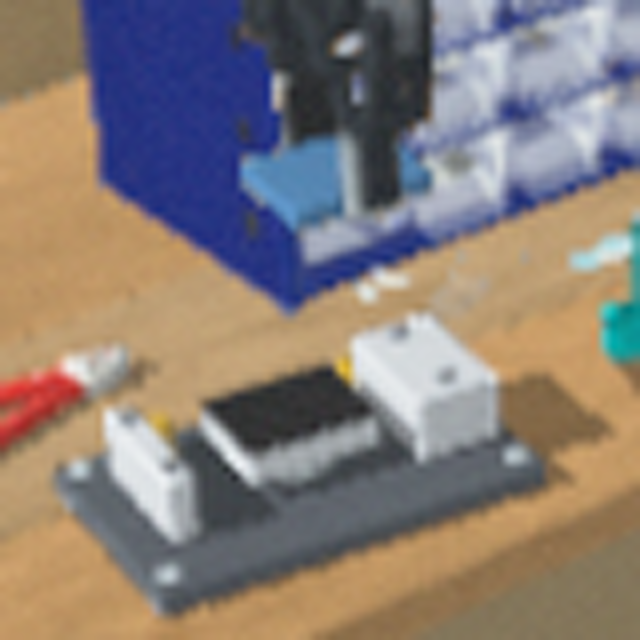

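View pics/g5t.png

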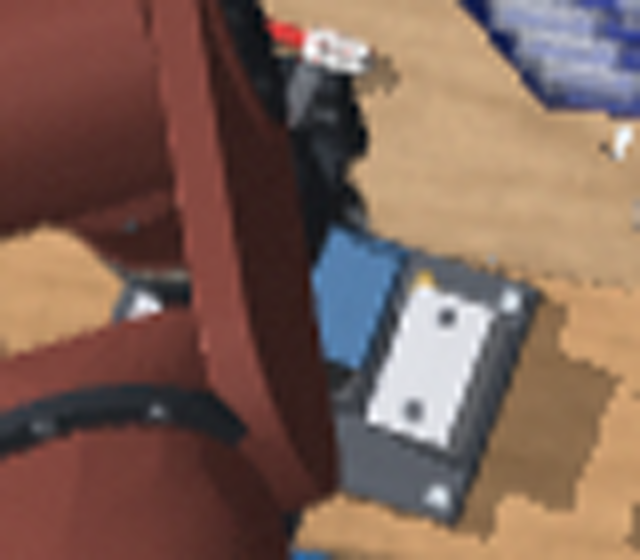

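servo_tool(
  steps="1.5 -0.3 0 0;1.55 -0.32 0 0;0 0 1.5 0;0 0 1.5 0;0 0 1.5 0;0 0 1 0;0 0 0 0;0 0 0 0",
)

```text
time_s: 10.75
ee_pos: [0.599, 0.2377, 0.0666]
tool_rot: [-0.0, 0.835, 0.551, -0.001]
contact_force: [-0.2, -0.9, -0.5]
width: 0.0484
```

```bash
python3 go.py .5975 .238 .04 1.167
python3 - <<'E'
from h import *
s=grab("side");t=grab("top")
crop(s,150,210,215,270,12,"g6s");crop(t,105,170,170,225,12,"g6t")
E
```

```text
t 10.75 pos [0.599  0.2377 0.0666] a 1.1665 tilt [-8.e-04 -9.e-04 -1.e+00] q [ 0.27  0.43  1.67 -0.    1.04  0.67] F [-0.18 -0.92 -0.49] w 0.0484
turn -0.0005 | shift cm if shift first [-0.03 -0.15  2.66] | if turn first [-0.03 -0.15  2.66]
```

View pics/g6s.png

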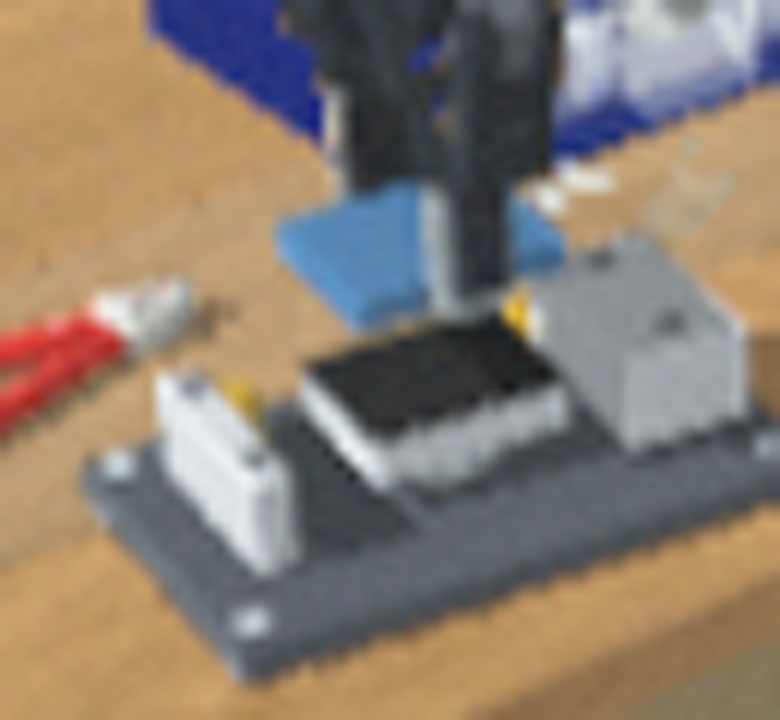

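View pics/g6t.png

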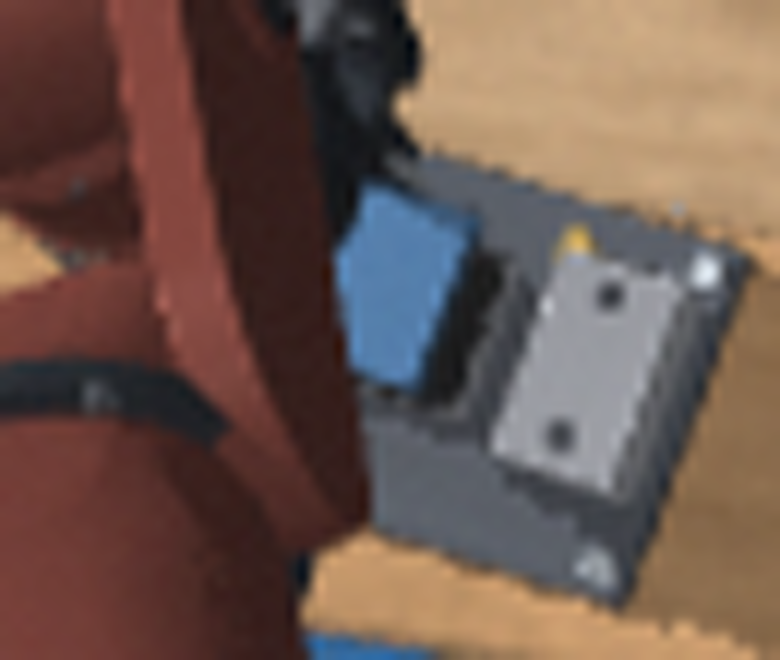

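```bash
cat > pr.py <<'E'
from fit3 import *
print("=====")
J=np.array([.5978,.2385,-.404]); T=np.array([.599,.2377,-.404])
til=box(50,60,79); tb=box(50,60,69)
f=lambda c,P,x0,y0,k,kk:((dp(c,P,kk)-[x0,y0]+.5)*k-.5).round(0).tolist()
for nm,P in(("tiletop",world(T,til)),("tilebot",world(T,tb)),("bed",world(J,bed)),("thick",world(J,tk)),("thin",world(J,th)),("deck",world(J,deck))):
    print(nm,"S",f(s,P,150,210,12,ks),"T",f(t,P,105,170,12,kt))
E
python3 pr.py | sed -n '/=====/,$p'
```

```text
=====
tiletop S [[282.0, 224.0], [491.0, 161.0], [577.0, 242.0], [364.0, 308.0]] T [[279.0, 145.0], [489.0, 212.0], [423.0, 388.0], [212.0, 321.0]]
tilebot S [[285.0, 258.0], [493.0, 194.0], [579.0, 275.0], [367.0, 342.0]] T [[290.0, 153.0], [498.0, 219.0], [433.0, 395.0], [223.0, 328.0]]
bed S [[307.0, 370.0], [499.0, 309.0], [578.0, 385.0], [382.0, 449.0]] T [[325.0, 193.0], [515.0, 253.0], [457.0, 412.0], [265.0, 350.0]]
thick S [[531.0, 271.0], [650.0, 234.0], [755.0, 330.0], [634.0, 370.0]] T [[565.0, 240.0], [689.0, 280.0], [613.0, 488.0], [489.0, 448.0]]
thin S [[163.0, 386.0], [206.0, 373.0], [302.0, 478.0], [258.0, 492.0]] T [[205.0, 126.0], [245.0, 139.0], [167.0, 344.0], [126.0, 331.0]]
deck S [[84.0, 468.0], [646.0, 289.0], [829.0, 459.0], [246.0, 658.0]] T [[196.0, 73.0], [751.0, 248.0], [622.0, 603.0], [62.0, 422.0]]
```

servo_tool(
  steps="-0.1 -0.13 0.8 0;0 0 0.8 0;0 0 0.6 0;0 0 0.4 0;0 0 0.2 0;0 0 0 0;0 0 0 0",
)

```text
time_s: 11.65
ee_pos: [0.598, 0.2377, 0.0395]
tool_rot: [0.0, 0.835, 0.551, 0.0]
contact_force: [-0.0, -0.0, -0.2]
width: 0.0481
```

```bash
python3 go.py .5975 .238 .034 1.167
python3 - <<'E'
from h import *
s=grab("side");t=grab("top")
crop(s,150,210,215,270,12,"g7s");crop(t,105,170,170,225,12,"g7t")
E
```

```text
t 11.65 pos [0.598  0.2377 0.0395] a 1.1668 tilt [ 3.e-04  3.e-04 -1.e+00] q [ 0.27  0.47  1.68 -0.    0.99  0.67] F [-0.05 -0.01 -0.22] w 0.0481
turn -0.0002 | shift cm if shift first [ 0.01 -0.06  0.55] | if turn first [ 0.01 -0.06  0.55]
```

View pics/g7s.png

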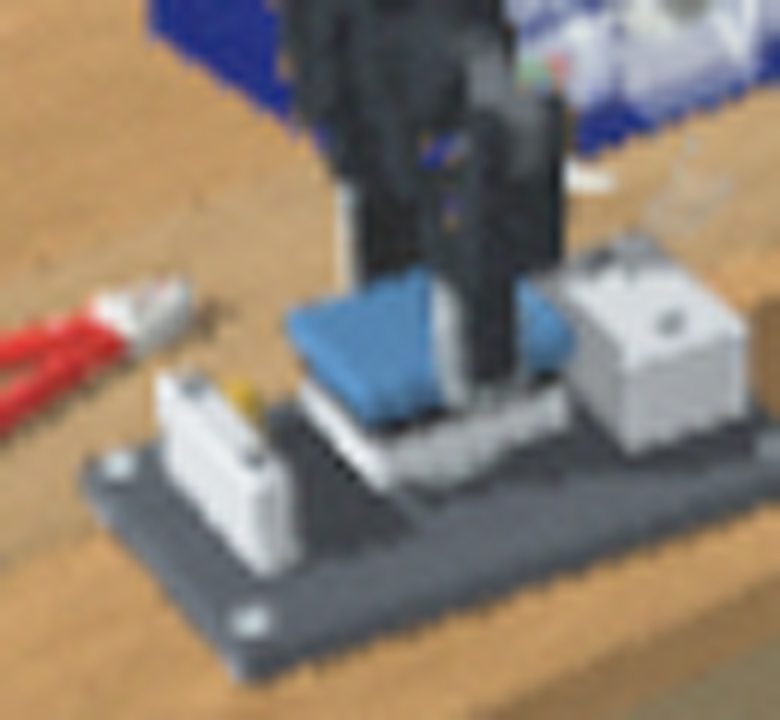

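View pics/g7t.png

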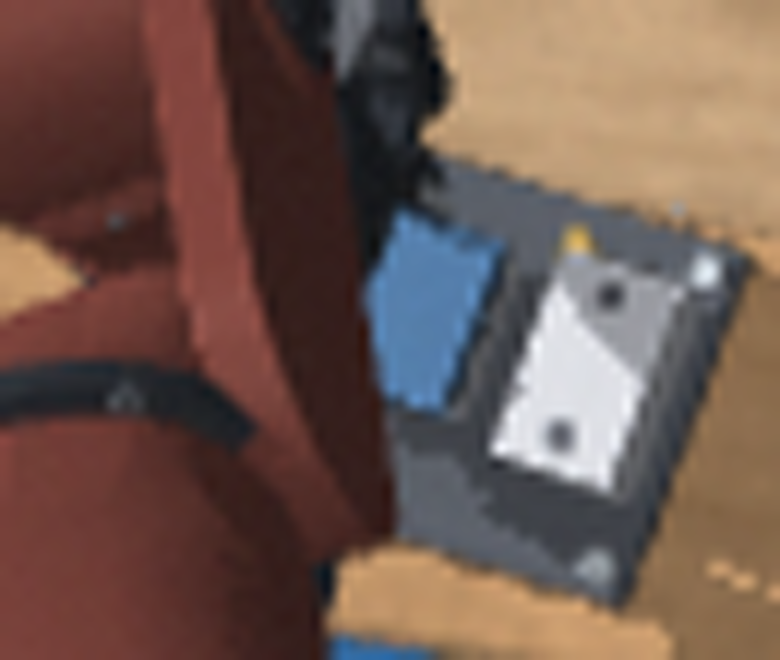

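```bash
cat >> pr.py <<'E'
print("#####")
P=world(J,box(50,60,52)); print("S",f(s,P,150,210,12,ks),"T",f(t,P,105,170,12,kt)); P=world(J,box(50,60,42)); print("S",f(s,P,150,210,12,ks))
E
python3 pr.py | sed -n '/#####/,$p'
```

```text
#####
S [[292.0, 316.0], [499.0, 252.0], [585.0, 334.0], [373.0, 402.0]] T [[305.0, 171.0], [511.0, 237.0], [446.0, 411.0], [239.0, 344.0]]
S [[295.0, 349.0], [501.0, 284.0], [587.0, 367.0], [376.0, 435.0]]
```

servo_tool(
  steps="-0.05 -0.03 0.2 0;0 0 0.15 0;0 0 0 0;0 0 0 0",
)

```text
time_s: 12.25
ee_pos: [0.5972, 0.2372, 0.0356]
tool_rot: [-0.0, 0.835, 0.551, -0.0]
contact_force: [0.2, 0.1, -1.6]
width: 0.0485
```

servo_tool(
  steps="0 0 0.1 0;0 0 0 0;0 0 0 0",
)

```text
time_s: 12.55
ee_pos: [0.5973, 0.2373, 0.0348]
tool_rot: [0.0, 0.835, 0.551, -0.0]
contact_force: [-0.5, -0.9, -1.8]
width: 0.0481
```

servo_tool(
  steps="0 0 0.1 0;0 0 0 0;0 0 0 0",
)

```text
time_s: 12.85
ee_pos: [0.5973, 0.2373, 0.0338]
tool_rot: [-0.0, 0.835, 0.551, -0.0]
contact_force: [0.1, -0.4, -0.9]
width: 0.0481
```

servo_tool(
  steps="0 0 0.1 0;0 0 0 0;0 0 0 0",
)

```text
time_s: 13.15
ee_pos: [0.5974, 0.2373, 0.0333]
tool_rot: [0.0, 0.835, 0.551, 0.0]
contact_force: [-1.1, -0.6, 2.6]
width: 0.0481
```

Run:
```python
from h import *
s=grab("side");t=grab("top")
crop(s,150,210,215,270,12,"g8s")
print(bot.observe()["contact_force"])
```

```text
[-0.23630236 -0.96111887  2.83062107]
```

View pics/g8s.png

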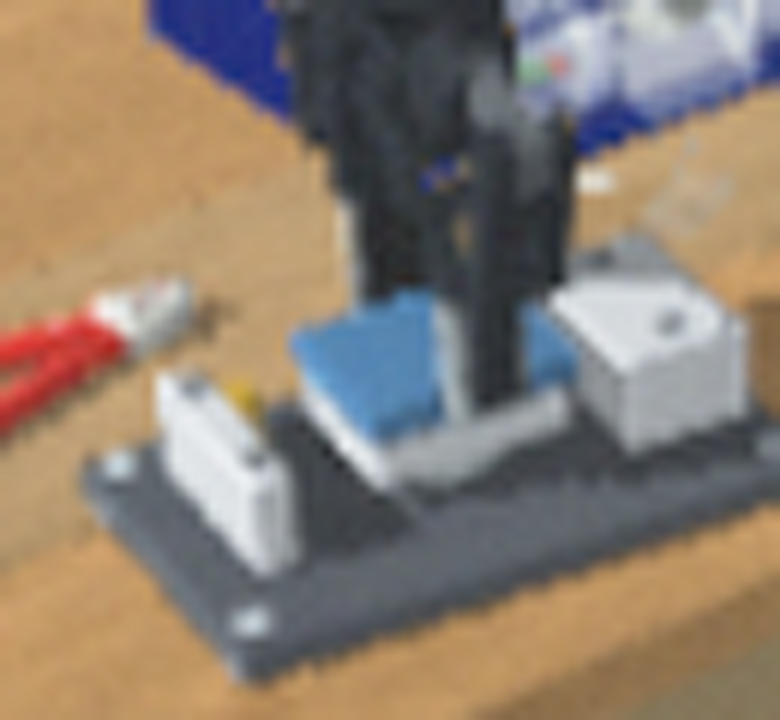

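servo_tool(
  steps="0 0 0 0;0 0 0 0;0 0 0 0;0 0 0 0;0 0 0 0",
  jaw=6.6,
)

```text
time_s: 13.75
ee_pos: [0.5973, 0.2373, 0.0326]
tool_rot: [-0.0, 0.835, 0.551, -0.0]
contact_force: [0.1, -0.0, 0.4]
width: 0.0659
```

servo_tool(
  steps="0 0 -2 0;0 0 -3 0;0 0 -3 0;0 0 -3 0;-4 0 0 0;-4 0 0 0;-4 0 0 0;-4 0 0 0",
)

```text
time_s: 14.55
ee_pos: [0.5338, 0.089, 0.143]
tool_rot: [0.0, 0.834, 0.551, 0.0]
contact_force: [0.5, -0.6, 0.1]
width: 0.0662
```

servo_tool(
  steps="-4 0 0 0;-2 0 0 0;0 0 0 0",
)

```text
time_s: 14.85
ee_pos: [0.5097, 0.033, 0.1427]
tool_rot: [0.0, 0.836, 0.549, -0.0]
contact_force: [0.3, 0.1, 0.5]
width: 0.066
```

```bash
python3 go.py .5146 -.0175 .12 1.589
python3 - <<'E'
from h import *
s=grab("side");t=grab("top")
crop(s,150,210,215,270,12,"g9s");crop(t,105,170,170,225,12,"g9t")
E
```

```text
t 14.85 pos [0.5097 0.033  0.1427] a 1.1634 tilt [-7.e-04 -4.e-04 -1.e+00] q [-0.07  0.07  1.96 -0.    1.12  0.34] F [0.3  0.07 0.54] w 0.066
turn -0.4256 | shift cm if shift first [-4.44  2.44  2.27] | if turn first [-5.05  0.39  2.27]
```

View pics/g9s.png

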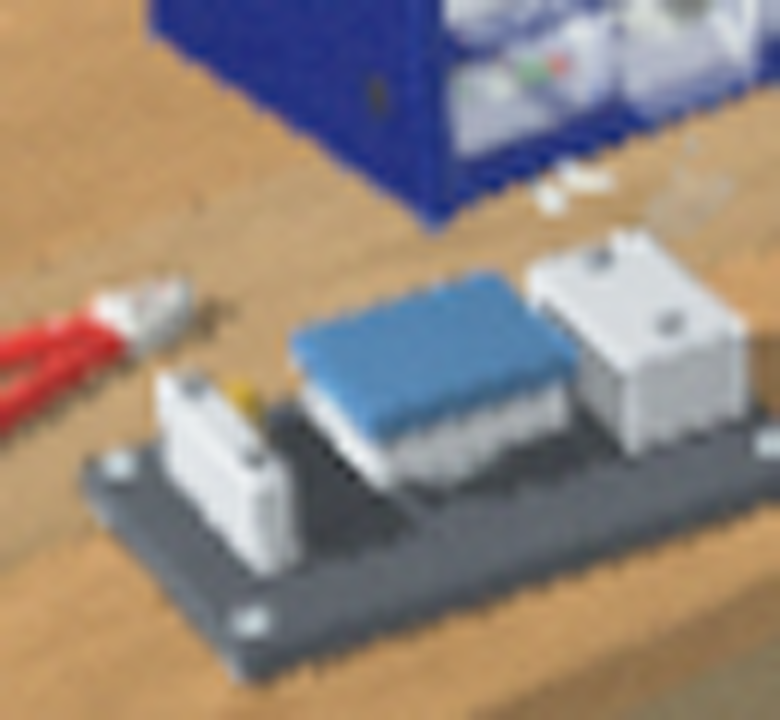

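View pics/g9t.png

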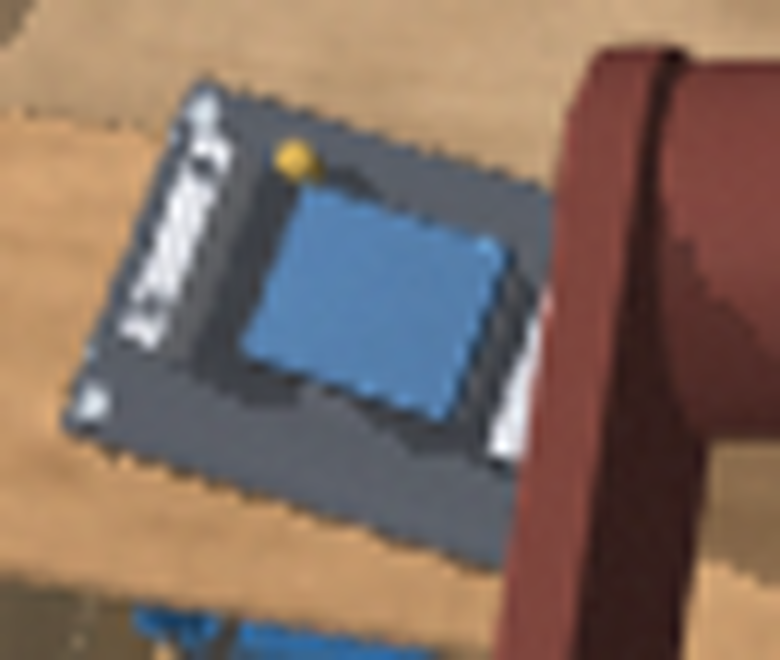

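```bash
cat > ft.py <<'E'
from fit3 import *
print("#####")
oT=cu([(307,184),(510,243),(442,418),(243,350)],105,170,12); oS=cu([(290,338),(490,272),(578,352),(372,418)],150,210,12)
# same-frame bottom: S
L=box(50,60,46)
jT=np.array([0.59663746,0.23741044,-0.40867043]); jS=np.array([0.59956356,0.23822826,-0.39462191])
for c,o,j in((t,oT,jT),(s,oS,jS)):
    q=least_squares(lambda p:(dp(c,world(p,L),0)-o).ravel(),[.597,.237,-.4]);e=q.x[:2]-j[:2]
    print(q.x,(q.fun*12).round(0),"rel jig mm",(1e3*np.array([[.919,-.393],[.393,.919]])@e).round(1))
E
python3 ft.py | sed -n '/#####/,$p'
```

```text
#####
[ 0.59682012  0.23855619 -0.40765944] [-2. -5.  2.  2.  5.  1. -5.  2.] rel jig mm [-0.3  1.1]
[ 0.59943613  0.23855159 -0.38327307] [-4. -1.  2. -2.  3. -1. -1.  4.] rel jig mm [-0.2  0.2]
```

servo_tool(
  steps="0 0 0 -0.142;0 0 0 -0.142;0 0 0 -0.142;-2.5 0.2 0 0;-2.55 0.19 0 0;0 0 1 0;0 0 0 0;0 0 0 0",
  jaw=4.8,
)

```text
time_s: 15.85
ee_pos: [0.5154, -0.0142, 0.132]
tool_rot: [-0.001, 0.699, 0.715, -0.0]
contact_force: [0.3, 0.1, 0.4]
width: 0.0484
```

```bash
python3 go.py .5146 -.0175 .08 1.589
python3 - <<'E'
from h import *
s=grab("side");t=grab("top")
crop(s,230,180,280,235,12,"h1s");crop(t,195,185,245,235,12,"h1t")
E
```

```text
t 15.85 pos [ 0.5154 -0.0142  0.132 ] a 1.594 tilt [ 9.0e-04 -1.7e-03 -1.0e+00] q [-0.16  0.1   1.95  0.    1.1  -0.19] F [0.3  0.14 0.4 ] w 0.0484
turn 0.005 | shift cm if shift first [-0.33 -0.08  5.2 ] | if turn first [-0.33 -0.08  5.2 ]
```

View pics/h1s.png

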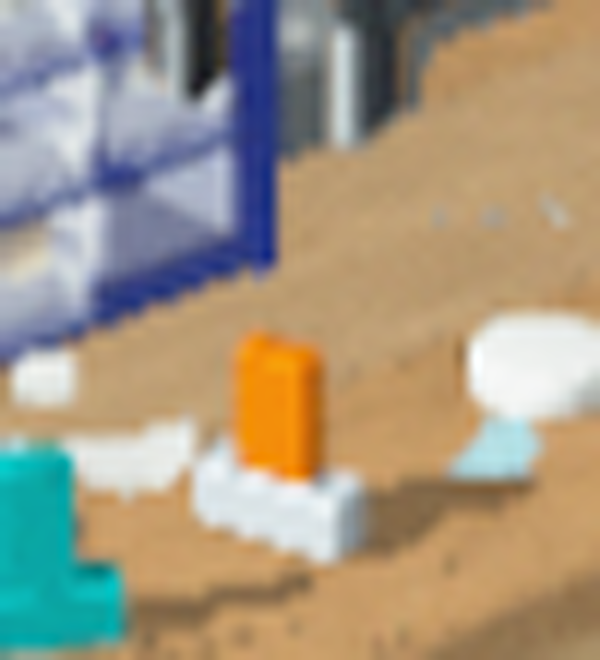

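View pics/h1t.png

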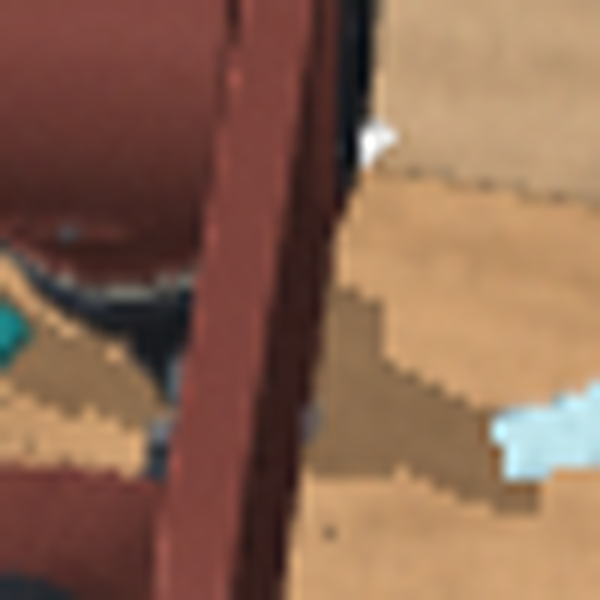

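servo_tool(
  steps="-0.33 -0.08 1.5 0.005;0 0 1.5 0;0 0 1.5 0;0 0 1.2 0;0 0 0 0;0 0 0 0",
)

```text
time_s: 16.55
ee_pos: [0.5152, -0.0184, 0.0759]
tool_rot: [-0.0, 0.701, 0.713, -0.0]
contact_force: [0.0, -1.7, 0.3]
width: 0.0482
```

```bash
python3 go.py .5146 -.0175 .038 1.589
python3 - <<'E'
from h import *
s=grab("side");t=grab("top")
crop(s,230,180,280,235,12,"h2s")
E
```

```text
t 16.55 pos [ 0.5152 -0.0184  0.0759] a 1.5883 tilt [ 1.e-04 -1.e-04 -1.e+00] q [-0.17  0.18  1.98  0.    0.98 -0.19] F [ 0.02 -1.71  0.32] w 0.0482
turn -0.0007 | shift cm if shift first [ 0.09 -0.06  3.79] | if turn first [ 0.09 -0.06  3.79]
```

View pics/h2s.png

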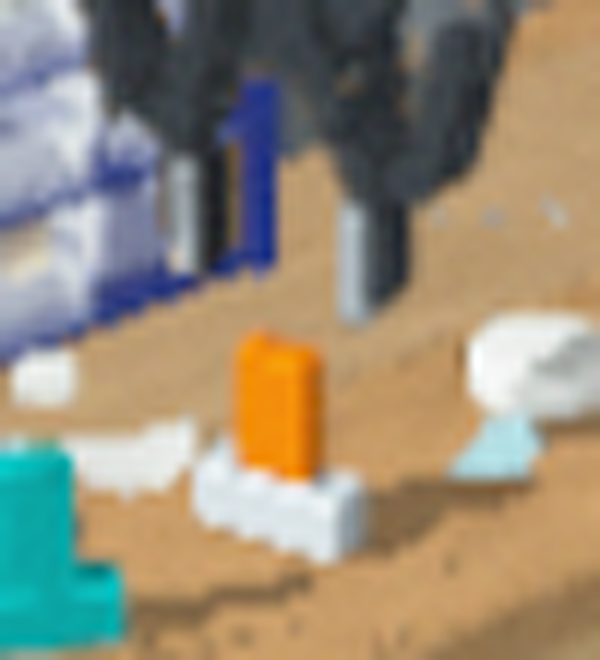

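servo_tool(
  steps="0.08 -0.05 1 0;0 0 1 0;0 0 1 0;0 0 0.8 0;0 0 0 0;0 0 0 0",
)

```text
time_s: 17.25
ee_pos: [0.5143, -0.0179, 0.0373]
tool_rot: [-0.0, 0.701, 0.713, -0.0]
contact_force: [0.1, -0.6, -0.0]
width: 0.0486
```

```bash
python3 go.py .5146 -.0175 .038 1.589
python3 - <<'E'
from h import *
s=grab("side");t=grab("top")
crop(s,230,180,280,235,12,"h3s")
E
```

```text
t 17.25 pos [ 0.5143 -0.0179  0.0373] a 1.5877 tilt [ 2.e-04 -1.e-03 -1.e+00] q [-0.17  0.24  1.99  0.    0.9  -0.19] F [ 0.11 -0.57 -0.02] w 0.0486
turn -0.0013 | shift cm if shift first [ 0.04  0.04 -0.07] | if turn first [ 0.04  0.04 -0.07]
```

View pics/h3s.png

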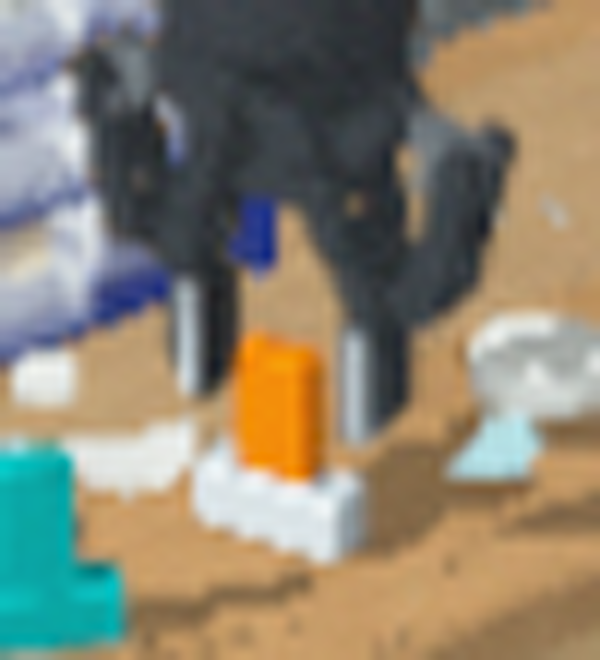

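servo_tool(
  steps="0 0 0 0;0 0 0 0;0 0 0 0;0 0 0 0;0 0 0 0;0 0 0 0",
  jaw=1.5,
)

```text
time_s: 17.95
ee_pos: [0.5154, -0.0181, 0.0384]
tool_rot: [0.001, 0.701, 0.713, 0.0]
contact_force: [0.6, -0.5, 4.1]
width: 0.0225
```

servo_tool(
  steps="0 0 -1 0;0 0 -2 0;0 0 -2 0;0 0 -2 0;0 0 0 0;0 0 0 0",
)

```text
time_s: 18.55
ee_pos: [0.5141, -0.0179, 0.1075]
tool_rot: [-0.0, 0.701, 0.713, -0.0]
contact_force: [0.4, 1.9, -1.7]
width: 0.0228
```

```bash
python3 go.py .5146 -.0175 .108 1.589
python3 - <<'E'
from h import *
s=grab("side");t=grab("top")
crop(s,230,160,280,215,12,"h4s")
E
```

```text
t 18.55 pos [ 0.5141 -0.0179  0.1075] a 1.5878 tilt [ 1.e-04 -4.e-04 -1.e+00] q [-0.17  0.13  1.97 -0.    1.05 -0.19] F [ 0.43  1.92 -1.69] w 0.0228
turn -0.0012 | shift cm if shift first [ 0.04  0.05 -0.05] | if turn first [ 0.04  0.05 -0.05]
```

View pics/h4s.png

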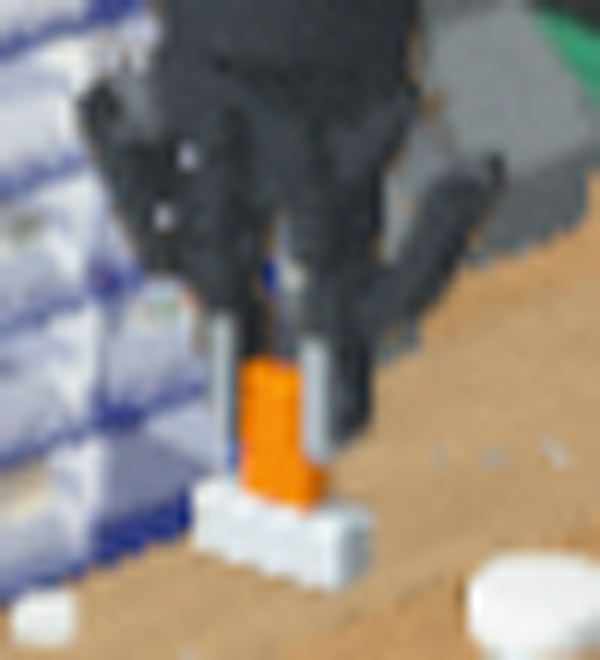

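servo_tool(
  steps="0 0 -0.8 0.14;0 0 -0.8 0.14;0 0 -0.8 0.14;0 0 0 0;0 0 0 0",
)

```text
time_s: 19.15
ee_pos: [0.5138, -0.0178, 0.1306]
tool_rot: [-0.001, 0.834, 0.552, -0.001]
contact_force: [-0.2, 0.5, -1.3]
width: 0.0222
```

```bash
python3 go.py .5565 .2993 .125 1.167
```

```text
t 19.15 pos [ 0.5138 -0.0178  0.1306] a 1.1707 tilt [-5.0e-04 -2.1e-03 -1.0e+00] q [-0.17  0.1   1.95 -0.    1.09  0.23] F [-0.18  0.49 -1.3 ] w 0.0222
turn 0.0037 | shift cm if shift first [30.87 -8.42  0.56] | if turn first [30.84 -8.53  0.56]
```

servo_tool(
  steps="3 -0.85 0 0.004;3 -0.85 0 0;3 -0.85 0 0;3 -0.85 0 0;3 -0.85 0 0;3 -0.85 0 0;3 -0.85 0 0;3 -0.85 0 0",
)

```text
time_s: 19.95
ee_pos: [0.5461, 0.2304, 0.1302]
tool_rot: [-0.0, 0.835, 0.551, -0.001]
contact_force: [0.1, 0.4, -1.6]
width: 0.0226
```

servo_tool(
  steps="3 -0.85 0 0;3 -0.85 0 0;0.85 0 0 0;0 0 0 0;0 0 0 0",
)

```text
time_s: 20.45
ee_pos: [0.5579, 0.298, 0.1307]
tool_rot: [0.0, 0.835, 0.55, -0.001]
contact_force: [0.3, -0.4, -1.7]
width: 0.0226
```

```bash
python3 go.py .5565 .2993 .055 1.167
python3 - <<'E'
from h import *
s=grab("side");t=grab("top")
crop(s,150,190,215,260,10,"i1s");crop(t,95,160,170,230,10,"i1t")
E
```

```text
t 20.45 pos [0.5579 0.298  0.1307] a 1.1647 tilt [-0.0023 -0.0012 -1.    ] q [ 0.38  0.33  1.67 -0.    1.14  0.79] F [ 0.28 -0.41 -1.67] w 0.0226
turn -0.0023 | shift cm if shift first [ 0.07 -0.18  7.57] | if turn first [ 0.07 -0.18  7.57]
```

View pics/i1s.png

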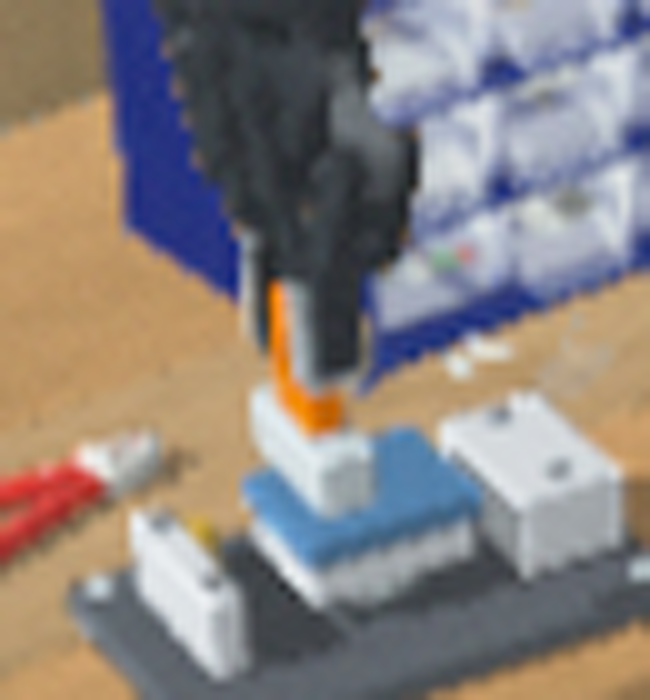

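View pics/i1t.png

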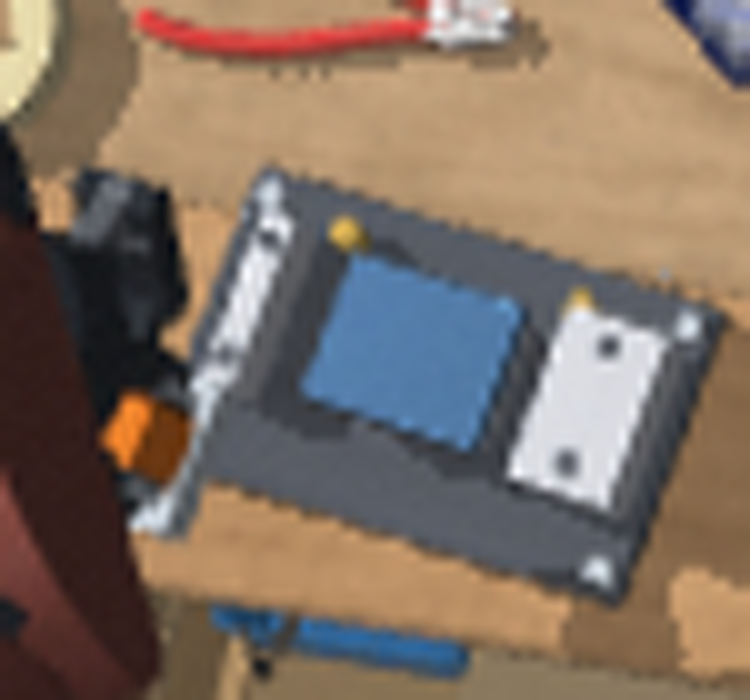

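servo_tool(
  steps="0.07 -0.18 1.5 0;0 0 1.5 0;0 0 1.5 0;0 0 1.5 0;0 0 1.2 0;0 0 0 0;0 0 0 0",
)

```text
time_s: 21.25
ee_pos: [0.557, 0.3003, 0.0592]
tool_rot: [-0.0, 0.835, 0.55, -0.0]
contact_force: [0.0, 0.7, -0.8]
width: 0.023
```

```bash
python3 go.py .5565 .2993 .053 1.167
python3 - <<'E'
from h import *
s=grab("side");t=grab("top")
crop(s,150,210,215,275,11,"i2s");crop(t,95,160,170,230,10,"i2t")
E
```

```text
t 21.25 pos [0.557  0.3003 0.0592] a 1.1638 tilt [-7.e-04 -6.e-04 -1.e+00] q [ 0.38  0.42  1.7  -0.    1.02  0.79] F [ 0.03  0.67 -0.78] w 0.023
turn -0.0032 | shift cm if shift first [-0.11 -0.    0.62] | if turn first [-0.11 -0.    0.62]
```

View pics/i2s.png

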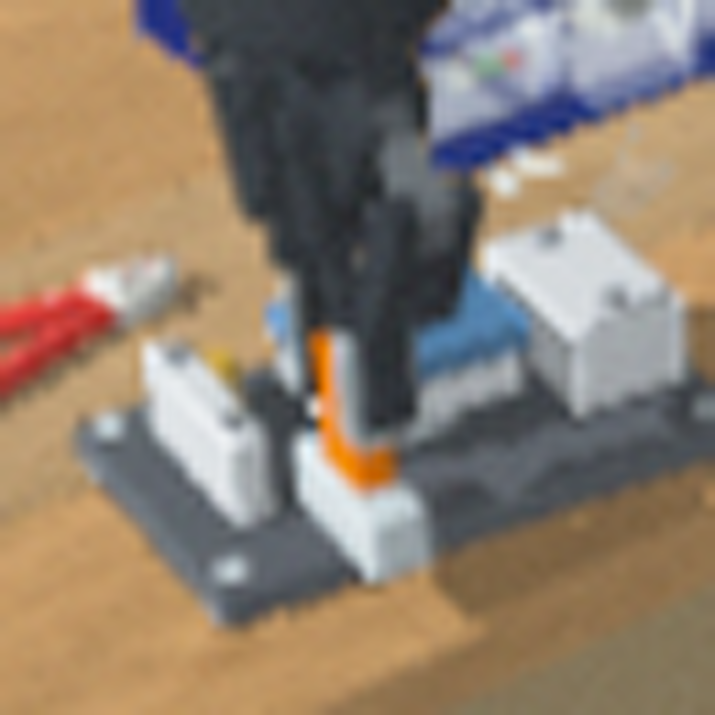

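View pics/i2t.png

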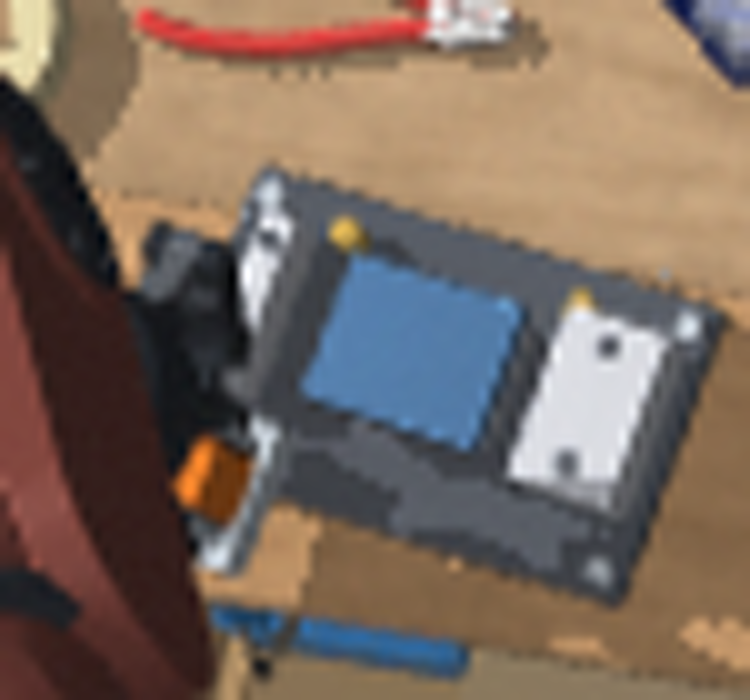

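```bash
cat > p2.py <<'E'
from fit3 import *
print("#####")
T=np.array([.557,.3003,-.407]);J=np.array([.5974,.2372,-.404])
f=lambda c,P,x0,y0,k,kk:((dp(c,P,kk)-[x0,y0]+.5)*k-.5).round(0).tolist()
for n,P in(("foot",world(T,box(50,18,41))),("footbot",world(T,box(50,18,21))),("grip",world(T,box(24,12,81))),("tile",world(J,box(50,60,46))),("thin",world(J,th)),("thick",world(J,tk))):
    print(n,"S",f(s,P,150,210,11,ks),"T",f(t,P,95,160,10,kt))
E
python3 p2.py | sed -n '/#####/,$p'
```

```text
#####
foot S [[298.0, 443.0], [358.0, 423.0], [437.0, 508.0], [376.0, 528.0]] T [[240.0, 409.0], [291.0, 425.0], [236.0, 570.0], [184.0, 553.0]]
footbot S [[304.0, 504.0], [363.0, 484.0], [442.0, 569.0], [381.0, 590.0]] T [[258.0, 420.0], [309.0, 436.0], [254.0, 579.0], [203.0, 563.0]]
grip S [[317.0, 336.0], [357.0, 323.0], [395.0, 363.0], [354.0, 376.0]] T [[196.0, 428.0], [231.0, 439.0], [204.0, 510.0], [169.0, 499.0]]
tile S [[273.0, 306.0], [463.0, 247.0], [541.0, 323.0], [348.0, 385.0]] T [[363.0, 247.0], [534.0, 302.0], [480.0, 446.0], [308.0, 391.0]]
thin S [[154.0, 352.0], [193.0, 340.0], [281.0, 436.0], [241.0, 449.0]] T [[274.0, 206.0], [308.0, 216.0], [243.0, 388.0], [209.0, 377.0]]
thick S [[490.0, 247.0], [599.0, 213.0], [696.0, 301.0], [585.0, 337.0]] T [[575.0, 301.0], [678.0, 334.0], [615.0, 507.0], [511.0, 474.0]]
```

servo_tool(
  steps="-0.05 0 0.65 -0.003;0 0 0 0;0 1.5 0 0;0 1.5 0 0;0 0 0 0;0 0 0 0",
)

```text
time_s: 22.05
ee_pos: [0.5856, 0.2876, 0.0535]
tool_rot: [-0.0, 0.835, 0.55, 0.0]
contact_force: [0.2, 0.5, -1.4]
width: 0.0222
```

```bash
python3 go.py .6146 .2749 .0525 1.167
python3 - <<'E'
from h import *
s=grab("side");t=grab("top")
crop(s,150,210,215,275,11,"i3s");crop(t,95,160,170,230,10,"i3t")
E
```

```text
t 22.05 pos [0.5856 0.2876 0.0535] a 1.1653 tilt [ 5.e-04  2.e-04 -1.e+00] q [0.35 0.47 1.65 0.   1.02 0.75] F [ 0.19  0.48 -1.4 ] w 0.0222
turn -0.0017 | shift cm if shift first [-0.03  3.17  0.1 ] | if turn first [-0.03  3.16  0.1 ]
```

View pics/i3s.png

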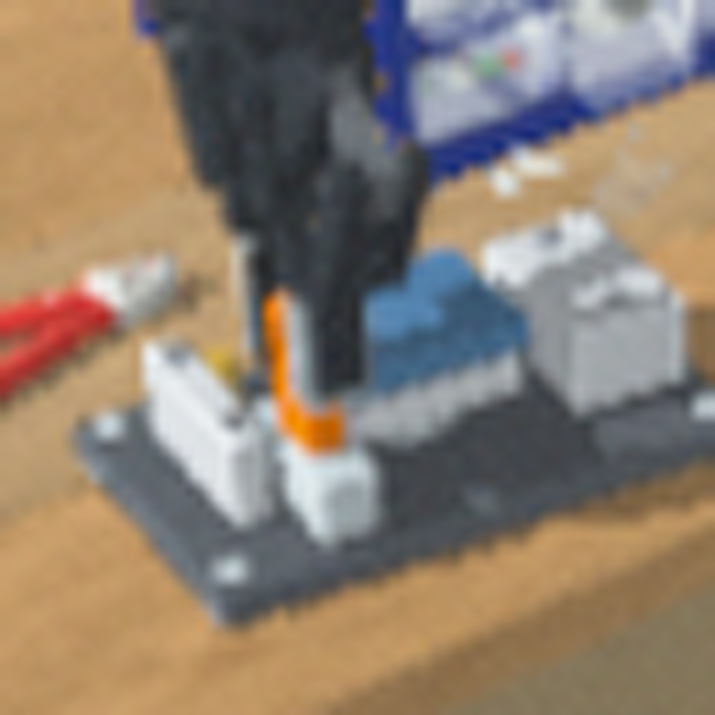

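View pics/i3t.png

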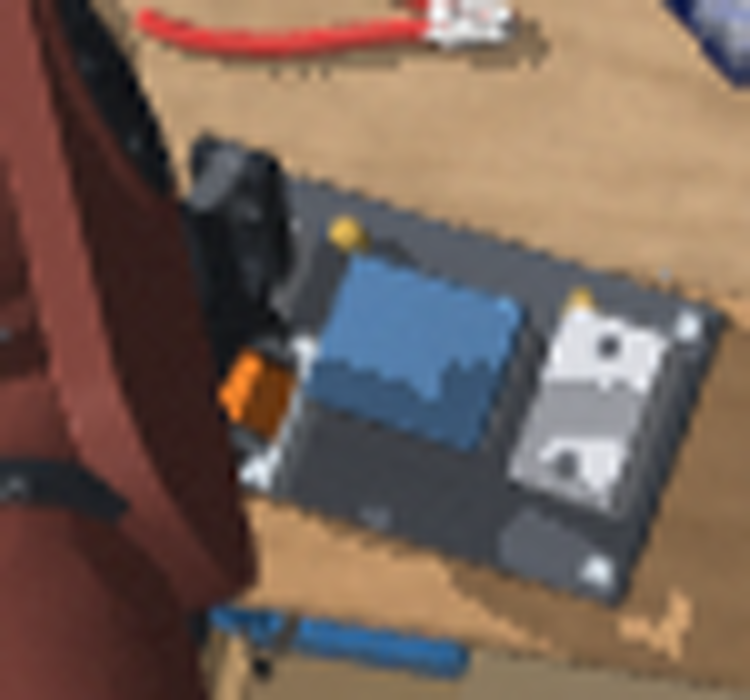

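servo_tool(
  steps="0 1 0 0;0 1 0 0;0 0.6 0 0;0 0 0 0;0 0 0 0",
)

```text
time_s: 22.65
ee_pos: [0.6086, 0.2777, 0.0533]
tool_rot: [-0.0, 0.835, 0.551, -0.0]
contact_force: [0.0, 0.5, -1.1]
width: 0.0223
```

servo_tool(
  steps="0 0.2 0.1 0;0 0 0 0;0 0 0 0",
)

```text
time_s: 22.95
ee_pos: [0.61, 0.2772, 0.0522]
tool_rot: [-0.0, 0.835, 0.551, -0.0]
contact_force: [-1.2, -0.2, -2.3]
width: 0.0227
```

servo_tool(
  steps="0 0.2 0 0;0 0 0 0;0 0 0 0",
)

```text
time_s: 23.25
ee_pos: [0.6122, 0.2763, 0.0524]
tool_rot: [0.0, 0.835, 0.551, 0.0]
contact_force: [0.4, -0.3, -2.6]
width: 0.0227
```

servo_tool(
  steps="0 0.15 0 0;0 0 0 0;0 0 0 0",
)

```text
time_s: 23.55
ee_pos: [0.6136, 0.2757, 0.0523]
tool_rot: [-0.0, 0.835, 0.551, 0.0]
contact_force: [-0.0, -0.2, -0.7]
width: 0.0227
```

servo_tool(
  steps="0 0.12 0 0;0 0 0 0;0 0 0 0",
)

```text
time_s: 23.85
ee_pos: [0.6147, 0.2752, 0.0523]
tool_rot: [0.0, 0.835, 0.551, 0.0]
contact_force: [0.0, -0.1, -2.1]
width: 0.0225
```

servo_tool(
  steps="0 0.12 0 0;0 0 0 0;0 0 0 0",
)

```text
time_s: 24.15
ee_pos: [0.6154, 0.2749, 0.0522]
tool_rot: [-0.0, 0.835, 0.551, -0.0]
contact_force: [-1.5, 1.2, -0.3]
width: 0.0221
```

servo_tool(
  steps="0 0.12 0 0;0 0 0 0;0 0 0 0",
)

```text
time_s: 24.45
ee_pos: [0.6156, 0.2749, 0.0523]
tool_rot: [-0.001, 0.835, 0.551, -0.001]
contact_force: [-4.0, 2.0, 2.1]
width: 0.0226
```

servo_tool(
  steps="0 -0.08 0.1 0;0 0 0.06 0;0 0 0 0;0 0 0 0",
)

```text
time_s: 24.85
ee_pos: [0.6156, 0.2749, 0.0506]
tool_rot: [-0.0, 0.835, 0.551, -0.0]
contact_force: [-4.2, 1.9, 0.5]
width: 0.023
```

servo_tool(
  steps="0 0 0.07 0;0 0 0 0;0 0 0 0",
)

```text
time_s: 25.15
ee_pos: [0.6156, 0.275, 0.0504]
tool_rot: [-0.001, 0.835, 0.551, -0.0]
contact_force: [-6.0, 2.9, 3.1]
width: 0.0224
```

servo_tool(
  steps="0 -0.08 0 0;0 0 0 0;0 0 0 0",
)

```text
time_s: 25.45
ee_pos: [0.6156, 0.275, 0.0504]
tool_rot: [0.0, 0.835, 0.551, 0.0]
contact_force: [-5.0, 2.2, 3.3]
width: 0.0229
```

servo_tool(
  steps="0 0 0 0;0 0 0 0;0 0 0 0;0 0 0 0",
  jaw=4.2,
)

```text
time_s: 25.85
ee_pos: [0.616, 0.2747, 0.0501]
tool_rot: [0.0, 0.835, 0.551, 0.001]
contact_force: [-0.7, -0.3, -0.4]
width: 0.0418
```

servo_tool(
  steps="0 0 -1 0;0 0 -2 0;0 0 -2 0;0 0 -2 0;0 0 -2 0;0 0 0 0;0 0 0 0",
)

```text
time_s: 26.55
ee_pos: [0.6159, 0.2751, 0.1409]
tool_rot: [0.0, 0.835, 0.551, 0.001]
contact_force: [-0.2, 0.3, -0.1]
width: 0.0419
```

```bash
python3 go.py .5974 .2372 .1 1.167
python3 - <<'E'
from h import *
s=grab("side");t=grab("top")
crop(s,150,200,215,270,11,"j1s");crop(t,95,160,170,230,10,"j1t")
E
```

```text
t 26.55 pos [0.6159 0.2751 0.1409] a 1.1667 tilt [ 0.0013  0.0015 -1.    ] q [ 0.32  0.4   1.56 -0.    1.18  0.72] F [-0.2   0.33 -0.12] w 0.0419
turn -0.0003 | shift cm if shift first [-4.21 -0.21  4.09] | if turn first [-4.21 -0.21  4.09]
```

View pics/j1s.png

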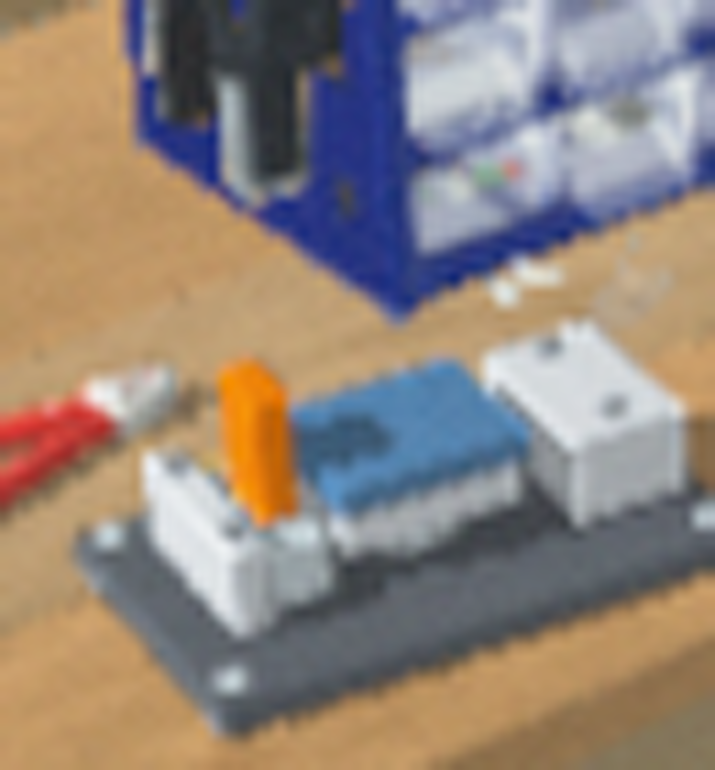

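View pics/j1t.png

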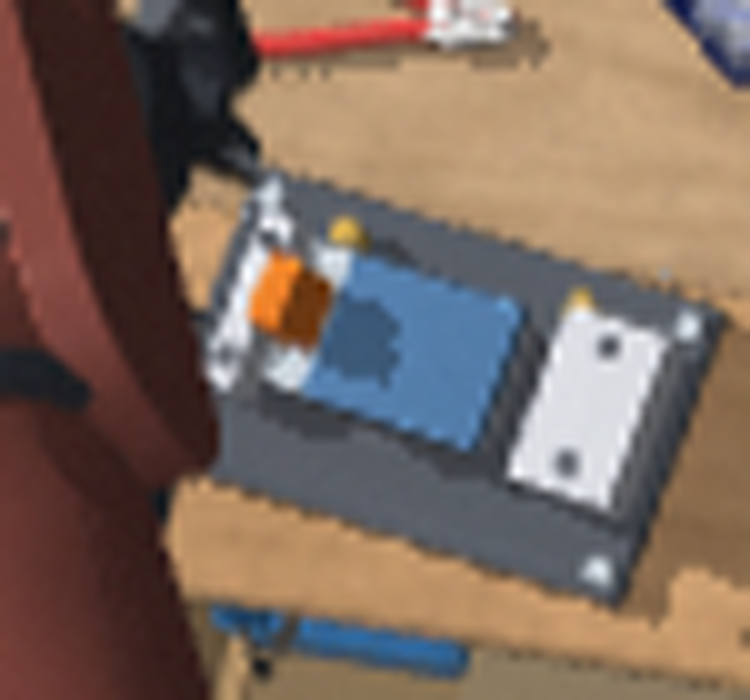

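servo_tool(
  steps="-2 -0.1 0 0;-2.2 -0.1 0 0;0 0 1.5 0;0 0 1.5 0;0 0 1 0;0 0 0 0;0 0 0 0;0 0 0 0",
  jaw=0,
)

```text
time_s: 27.45
ee_pos: [0.5976, 0.2377, 0.1004]
tool_rot: [0.0, 0.834, 0.551, 0.001]
contact_force: [-0.7, 0.3, 0.7]
width: -0.0003
```

```bash
python3 go.py .5978 .2372 .05 1.167
python3 - <<'E'
from h import *
s=grab("side")
crop(s,150,200,215,270,11,"k1s")
E
```

```text
t 27.45 pos [0.5976 0.2377 0.1004] a 1.1672 tilt [ 8.e-04  8.e-04 -1.e+00] q [0.27 0.39 1.66 0.   1.09 0.67] F [-0.7   0.29  0.71] w -0.0003
turn 0.0002 | shift cm if shift first [-0.04  0.04  5.04] | if turn first [-0.04  0.04  5.04]
```

View pics/k1s.png

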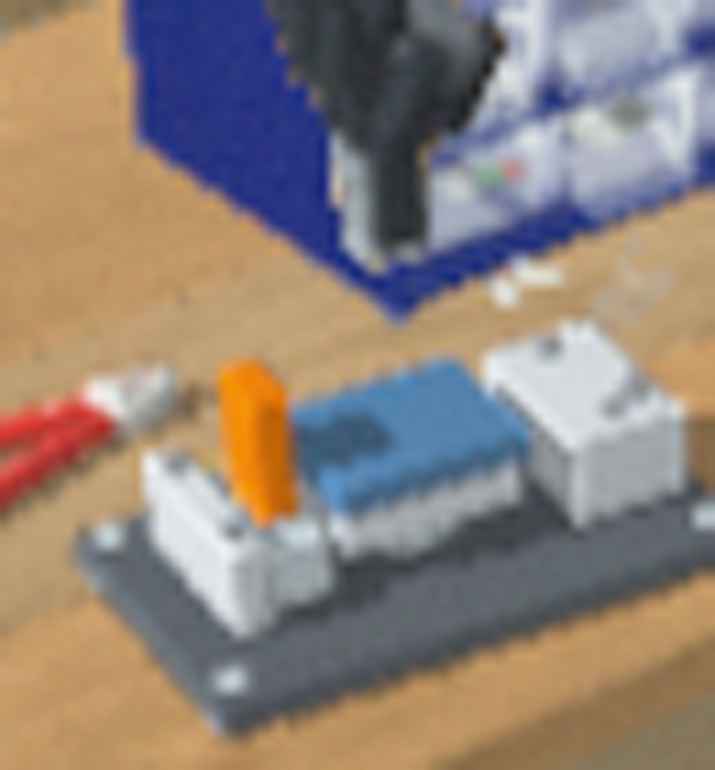

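servo_tool(
  steps="0 0 1.5 0;0 0 1.5 0;0 0 1 0;0 0 0.8 0;0 0 0 0;0 0 0 0",
)

```text
time_s: 28.1
ee_pos: [0.5969, 0.237, 0.0516]
tool_rot: [-0.0, 0.835, 0.551, -0.0]
contact_force: [-0.1, 0.6, -0.2]
width: -0.0003
```

servo_tool(
  steps="0 0 0.2 0;0 0 0.2 0;0 0 0 0;0 0 0 0",
)

```text
time_s: 28.5
ee_pos: [0.5971, 0.2371, 0.0482]
tool_rot: [0.0, 0.835, 0.551, 0.0]
contact_force: [-1.0, 0.1, -0.6]
width: 0.0005
```

servo_tool(
  steps="0 0 0.2 0;0 0 0.1 0;0 0 0 0;0 0 0 0",
)

```text
time_s: 28.9
ee_pos: [0.5974, 0.2372, 0.0456]
tool_rot: [0.0, 0.835, 0.551, 0.0]
contact_force: [-1.0, 0.6, 2.0]
width: 0.0002
```

servo_tool(
  steps="0 0 0.15 0;0 0 0.15 0;0 0 0.1 0;0 0 0 0;0 0 0 0",
)

```text
time_s: 29.4
ee_pos: [0.5974, 0.2372, 0.0417]
tool_rot: [0.0, 0.835, 0.551, 0.0]
contact_force: [-1.6, -0.6, 6.0]
width: -0.0001
```

servo_tool(
  steps="0 0 0.1 0;0 0 0.1 0;0 0 0 0;0 0 0 0",
)

```text
time_s: 29.8
ee_pos: [0.5974, 0.2372, 0.0401]
tool_rot: [0.0, 0.835, 0.551, 0.0]
contact_force: [-2.2, -1.0, 8.1]
width: 0.0001
```

Now a touch more, to sit on the hard stop, then check.

servo_tool(
  steps="0 0 0.1 0;0 0 0 0;0 0 0 0",
)

```text
time_s: 30.1
ee_pos: [0.5974, 0.2372, 0.04]
tool_rot: [0.0, 0.835, 0.551, 0.0]
contact_force: [-4.0, -1.8, 12.1]
width: -0.0001
```

servo_tool(
  steps="0 0 0.1 0;0 0 0 0;0 0 0 0;0 0 0 0",
)

```text
time_s: 30.5
ee_pos: [0.5975, 0.2372, 0.04]
tool_rot: [0.0, 0.835, 0.551, -0.0]
contact_force: [-6.0, -1.6, 16.3]
width: 0.0
```

```bash
python3 go.py .5978 .2372 .04 1.167
python3 - <<'E'
from h import *
s=grab("side");t=grab("top")
crop(s,150,200,215,270,11,"k2s");crop(t,95,160,170,230,10,"k2t")
E
```

```text
t 30.5 pos [0.5975 0.2372 0.04  ] a 1.167 tilt [-3.e-04  0.e+00 -1.e+00] q [ 0.27  0.47  1.68 -0.    0.99  0.67] F [-6.01 -1.58 16.27] w 0.0
turn 0.0 | shift cm if shift first [ 0.01  0.03 -0.  ] | if turn first [ 0.01  0.03 -0.  ]
```

View pics/k2s.png

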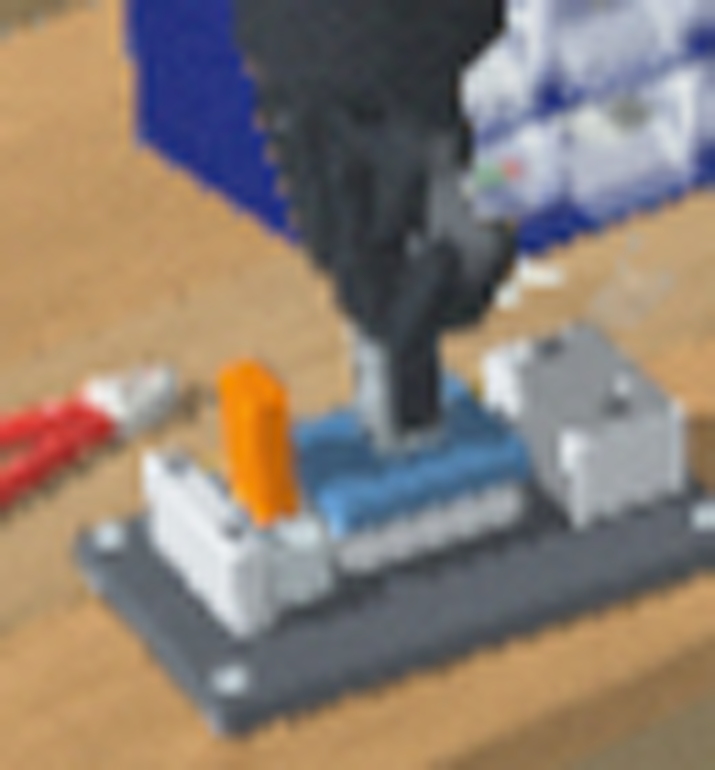

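View pics/k2t.png

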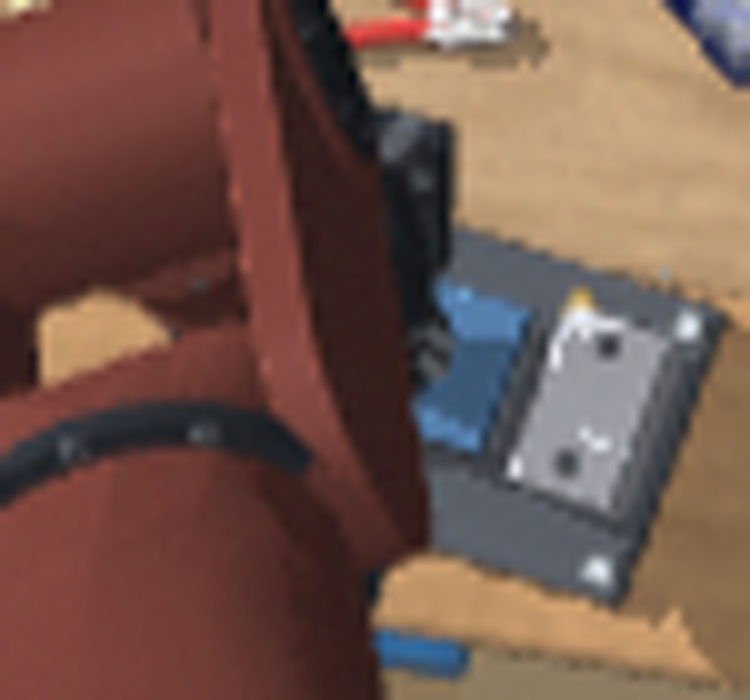

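servo_tool(
  steps="0 0 -0.05 0;0 0 0 0;0 0 0 0;0 0 0 0;0 0 0 0;0 0 0 0",
)

```text
time_s: 31.2
ee_pos: [0.5975, 0.2372, 0.04]
tool_rot: [0.0, 0.835, 0.551, 0.0]
contact_force: [-4.3, -2.2, 14.3]
width: 0.0
```

```bash
python3 go.py .5978 .2372 .04 1.167; python3 -c "
from cell import bot
o=bot.observe();print(abs(o['qvel']).max());print(bot.job_done())"
```

```text
t 31.2 pos [0.5975 0.2372 0.04  ] a 1.1669 tilt [-1.e-04  2.e-04 -1.e+00] q [ 0.27  0.47  1.68 -0.    0.99  0.67] F [-4.34 -2.18 14.29] w 0.0
turn -0.0001 | shift cm if shift first [0.01 0.03 0.  ] | if turn first [0.01 0.03 0.  ]
0.000929109116466682
the job is handed in; nothing more can be done
None
```

I placed the blue tile on the bed, slid the spacer home, and handed the job in at 31.2 s with the tile held pressed down; no verdict was reported.

- **Tile:** I took the nearer of the two blue tiles. After I let go, the pictures put it about 1 mm from the bed's middle (top camera 1.1 mm off along jig y, side camera 0.2 mm). Both showed it square within about 0.02 rad.
- **Spacer:** I slid it along the gap by the thin stop until it met the pin, with a push of about 4 to 6 N, then set it on the deck and released it. It stood upright at about jig x = +1 to +2 mm, and the tile looked unmoved in the picture afterwards.
- **Press:** I pushed down with closed fingers until the bed stopped at its hard stop. The fingertips were at z = 0.0400 m, level with the stop tops, at about 14 N and at rest.

**Checks that disagreed:**
- The two cameras placed the jig about 3 mm apart, so I used positions relative to the jig and contact forces.
- While pressing there was also a sideways force of about 5 N, but the tool position did not change over the last readings.
- I saw no bystander disturbed in the pictures near the work, but I did not re-measure their positions at the end.

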